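# Start the bench logger and snap its cover on

### The job

Start the grey climate logger by pressing its green spring plunger down to its stop, then fit the orange cover over it and press it down until both spring clips have snapped and it sits fully home on the rubber seal. Do not let go: finish while still pressing the cover firmly down with about 15 N, without ramming it, so that the seal stays squeezed. Leave the other things on the bench where they stand.

Things in the scene. Friction and masses are not known exactly. Their poses are not given: they have to be found in the camera images.
- logger: the logger, fixed to the bench: grey housing 120 mm (its x) by 130 mm (its y) by 30 mm high, a blank dark window on its -x side. Origin: centre of its underside, on the bench. A white boss 74 mm (x) by 54 mm (y) stands on it in the middle, flat top 51 mm above the bench, upper edges rounded with 6 mm radius as a lead-in
- plunger (a joint): the green plunger in the middle of the logger's boss: its travel downwards, 0 = up at rest, 0.010 m = at its stop; it springs back up. Its spring pushes with 2 N at the top and 6 N at the stop
- plunger_top (a point): centre of the flat top of the green plunger's round head (26 mm diameter, 8 mm thick); 70 mm above the bench at rest
- gasket: black rubber seal fixed on top of the logger's housing all round the boss: a rectangular frame 91 mm (x) by 71 mm (y) over all, 3 mm thick, its top 33 mm above the bench. Origin: centre of its underside
- seat (a point): middle of the seal at its top face (33 mm above the bench), axes as the logger's. Cover home: its origin here, its x along this x, either way round. Beads meet the clips about 11 mm above home; the push needed rises to 8 to 12 N, drops suddenly to nothing by 4 mm above home, then the clips pull the cover down with about 6 N
- cover: loose orange clip cover, about 80 g (varies), standing right way up on the bench. Origin: centre of its lower rim, z up. Box open below: 86 mm (x) by 66 mm (y) outside, 78 by 58 mm and 42 mm deep inside, flat top 46 mm above the rim; symmetrical under a half turn; 2 mm of play all round on the boss. A bead at the foot of each y side wall snaps under the spring clips
- cover_rib (a point): centre of the top of the cover's black grip rib (60 mm long in the cover's x, 14 mm wide in y, 20 mm high), 66 mm above the cover's rim; it stands in the middle of the flat top
- amber_jar: bystander: amber jar, 52 mm diameter, 75 mm high; origin: centre of its underside
- weight: bystander: brass weight, 34 mm diameter, 46 mm high; origin: centre of its underside
- dish: bystander: small open glass dish, 60 mm diameter, 16 mm high; origin: centre of its underside
- white_bottle: bystander: white bottle with blue cap, 60 mm diameter, 150 mm high; origin: centre of its underside
- mortar: bystander: white ceramic bowl, 90 mm diameter, 55 mm high; origin: centre of its underside
- blue_cap: bystander: round blue cap 56 mm diameter with a bar on top, 30 mm high in all, does not belong to the logger; origin: centre of its underside
- spatula: bystander: flat spatula with wooden handle, 170 mm long, lying on the bench; origin: centre of its underside
- clip_right (a joint): outward travel (m) of the steel spring clip at the -y side of the boss, 0 at rest, 0.002 to 0.004 as a bead passes, 0 to 0.0025 once home. A round bar 8 mm thick along x, centre 40 mm from the logger's middle, 44 mm above the bench; preload 4 N, 1 N/mm. Behind it a fixed steel block, top 46 mm above the bench
- clip_left (a joint): the same for the like spring clip at the logger's +y side

How it is judged (in metres and radians):
On the way, in this order (a step that is already met when the one before it is completed fails the run):
1. the plunger is pressed down to its stop (value of joint plunger above 0.0088 m), for 0.1 s.
2. the cover is lifted off the bench (height (world z) of cover above 0.045 m), for 0.1 s.
3. the cover has snapped home on the logger's seal (z of cover in the frame of seat below 0.0025 m and horizontal distance between cover and seat below 0.004 m), for 0.2 s.
At the end, for the whole second after the job is handed in: the cover is fully home: rim within 2.5 mm of the seal, within 4 mm of centre, level within 0.05 rad, square within 0.12 rad; fingers still on it, pressing it onto the seal with over 12 N in all (clips and weight alone give about 7 N); plunger up again (all of step 3 and z of cover in the frame of seat above -0.003 m and angle between the z axis of cover and the z axis of seat, either way round below 0.05 rad and angle between the x axis of cover and the x axis of seat, either way round below 0.12 rad and contact force between cover and gasket above 12 N and contact force between the fingers and cover above 3 N and value of joint plunger below 0.003 m and linear speed of cover below 0.02 m/s); the arm keeps its last pose, push and grip.
It fails at once if the cover was rammed onto the seal with more than 70 N (contact force between cover and gasket above 70 N).
It fails at once if another thing on the bench was pushed away or knocked over (moved more than 30 mm) (distance of any of amber_jar, weight, dish, white_bottle, mortar, blue_cap, spatula from where it was at the start of the episode above 0.03 m or angle between any of amber_jar, white_bottle's own z axis and vertical above 0.6 rad).
It also fails if it takes over 58 s, if anything falls off the work surface, if the arm or the gripper's body presses on something with over 40 N, if the wrist force passes 120 N, or if a joint passes its speed limit or range.

### The arm

A 6-joint arm with a two-finger parallel gripper is mounted at the origin on the work surface. World frame = base frame: x ahead of the robot, y to its left, z up, the work surface at z = 0. Lengths are in mm, angles in degrees, forces in N, time in s.
With the tool pointing down it reaches from about 250 to 725 mm from the base axis. Payload 9.7 kg.
Tool frame: the origin (TCP) lies on the front face of the gripper's body, between the roots of the fingers; the fingertips stand 73 mm ahead of it and the grasp point (between the pads) lies 54 mm ahead of it; x points along the fingers, y is the direction in which the jaws open and shut, and the axes are right-handed (so a half turn about x gives the same grasp; the last joint's range is limited). The gripper opens to 85 mm and grips with 20 to 120 N. Pads are 22 mm wide; open, the fingers measure 114 mm over their backs; the gripper's body (76 mm by 85 mm) begins 54 mm behind the grasp point. The pads swing forward as they close: fully open they stand 13 mm farther back than shut.
Start: joints at [-73.224, 4.979, 10.078, 95.1, 0, 90], TCP at [158.746, -526.59, 303.884] pointing down, gripper open.
Joint ranges: [-179.16, 179.16], [-48.56, 103.87], [-65.8, 70.77], [-126.05, 130.52], [-82.76, 87.17], [-180, 180]. Speed limits (degrees/s): [127.2, 127.2, 147.25, 180, 180, 180].

### API

Orientations are given as [roll, pitch, yaw] about the fixed x, y, z axes, in that order (R = Rz(yaw) Ry(pitch) Rx(roll)).
In Python, from plant import bot gives the robot as it stands. The module is installed in compiled form; this text tells all that it offers.
- The arm moves only by the tool play_rows, never from a script. Its argument "motion" is one flat list of numbers, 7 for each row, row after row: the closure, from 0 (fully open) to 1 (shut), then the shift along the tool's x, y, z in units of 40 mm (1.0 is 40 mm), then the turn, a rotation vector about the tool's x, y, z in units of 6 degrees (1.0 is 6 degrees). In form: [claw, tx, ty, tz, ax, ay, az, claw, tx, ty, tz, ax, ay, az, ...]. A call has exactly 5 rows; each row is the pose to reach, as a shift and turn from the pose commanded when the call began, along the tool's axes at that moment; what a row does not reach only later rows make up. A row lasts 1/10 s, in which the tool goes at most 50 mm and 8.59 degrees, less where a joint would pass 70% of its speed; a pose out of reach is approached as far as the arm can. A call with a gripper value outside its range is refused whole. The fingers move at their own pace and stop on an object; "grip_force" is the grip in N (left out, the last holds). Time passes only in rows, so rows that repeat a pose let the fingers close, or fill a call up. It gives the time, the measured TCP pose, the force and the opening at its end, in the units of the state.
- bot.observe(): the state, without advancing time (a new reading comes with each control period).
- bot.read_camera(name): name is "side" or "top" or "wrist"; returns the picture (384x512x3 uint8, red, green, blue); there is no depth.
- bot.camera_params(name): a dict with "fx", "fy", "cx", "cy" (pixels), "xyz" and "attitude" of the camera in the world; the wrist camera has in their place "tool_from_camera" (4x4, takes a point from camera to tool coordinates, whose origin is the TCP and whose axes are the tool frame's). Camera axes: x right, y down, z forward; pixel columns grow to the right and rows downward; lengths in mm; the calibration is good to about 2 mm. A picture is of the moment at which its call begins: read the wrist's pose just before it. camera_params takes no time and is no camera call.
- bot.job_done(): hands the job in, once; it reports no verdict.
The state is a dict: "clock": time; "joint_positions": joint angles; "joint_velocities": joint speeds; "tau": joint torques, N m; "eef_pos": TCP position; "tool_rot": TCP orientation; "ft_force": force on the tool from outside, world axes, zero at the start; "ft_torque": the same for the moment, N m; "gripper_width": finger opening in mm.
Only numpy, scipy, OpenCV 4.12 (cv2) and the standard library are available. Lean on these libraries where they do the work, as an engineer would, in place of code of your own. Each camera call takes 0.05 s, during which the arm holds its last target.

## Working session

There is one attempt and no reset: what is moved stays moved. The work goes in short steps, Python scripts to look and compute and a tool call to move; the robot and the scene stay as the last step left them, time stands still between calls to the robot, and variables do not carry over. Pictures are saved under pics/ and viewed, and the job is handed in when it is done.

Besides the shell and the picture viewer there is one more tool, called after "Request:" as a command line: name --argument value ..., lists and objects as JSON in quotes. play_rows: Moves the arm, as the interface text tells. Its arguments: {"type":"object","properties":{"motion":{"type":"array"},"grip_force":{"type":"number"}},"required":["motion"]}

```bash
mkdir -p pics
cat > h.py <<'E'
import numpy as np,cv2
from plant import bot
from scipy.spatial.transform import Rotation as R
def snap(n,f):
    im=bot.read_camera(n); cv2.imwrite('pics/'+f,im[:,:,::-1]); return im
E
python3 - <<'E'
from h import *
o=bot.observe()
for k,v in o.items(): print(k,np.round(v,3))
for n in ['side','top','wrist']:
    p=bot.camera_params(n); print(n,p); snap(n,n+'0.png')
E
```

```text
clock 0.0
joint_positions [-7.3224e+01  5.0120e+00  1.0035e+01  9.5101e+01 -1.0000e-03  9.0003e+01]
joint_velocities [-0.033 -0.126 -0.021 -0.099 -0.001 -0.001]
tau [ 1.0000e-03 -5.2039e+01  4.6481e+01  1.6000e-02 -0.0000e+00 -0.0000e+00]
eef_pos [ 158.699 -526.461  303.181]
tool_rot [-89.197  89.922 107.575]
ft_force [-0.383 -0.751  0.138]
ft_torque [-0.043  0.055  0.031]
gripper_width 85.358
side {'fx': 374.9264888407666, 'fy': 374.9264888407666, 'cx': 256.0044355526713, 'cy': 192.64957849825285, 'xyz': array([ 10.45680048, 731.44082724, 625.48958426]), 'attitude': array([-120.12042926,   -1.28876115, -139.46933283])}
top {'fx': 356.87504329401884, 'fy': 356.87504329401884, 'cx': 259.8985398016261, 'cy': 189.53629636178837, 'xyz': array([ 523.88171999,   -9.39108305, 1135.87337427]), 'attitude': array([-176.36185979,    0.61274038,  -91.59325065])}
wrist {'fx': 278.9715445854914, 'fy': 278.9715445854914, 'cx': 257.0613500496813, 'cy': 192.51545481426754, 'tool_from_camera': array([[ 1.35797432e-03, -3.19471086e-01,  9.47595051e-01,
        -7.04526534e+01],
       [ 9.99998928e-01,  9.52069102e-04, -1.11209352e-03,
         1.70080338e+00],
       [-5.46894245e-04,  9.47595546e-01,  3.19472036e-01,
        -8.24131298e+01],
       [ 0.00000000e+00,  0.00000000e+00,  0.00000000e+00,
         1.00000000e+00]])}
```

View pics/top0.png

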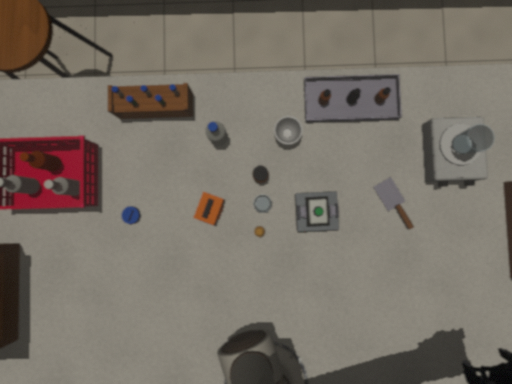

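View pics/side0.png

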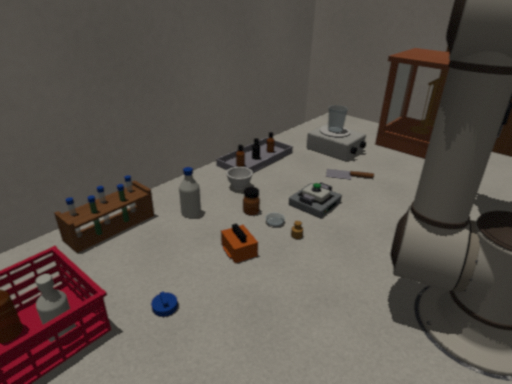

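View pics/wrist0.png

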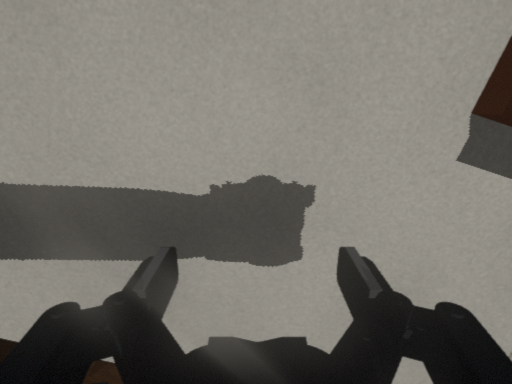

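The top view shows the logger near (317,211) with its green plunger, and the orange cover near (209,208) with a black rib. The side view has the logger at about (315,198) and the cover at about (239,243). The wrist view shows only bare bench. Next I'll enlarge crops.

Run:
```python
from h import *
t=cv2.imread('pics/top0.png'); s=cv2.imread('pics/side0.png')
a=cv2.resize(t[175:245,180:350],None,fx=4.7,fy=4.7,interpolation=cv2.INTER_CUBIC); cv2.imwrite('pics/tc.png',a)
b=cv2.resize(s[170:270,210:350],None,fx=5.7,fy=5.7,interpolation=cv2.INTER_CUBIC); cv2.imwrite('pics/sc.png',b)
```

```text
(no output)
```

View pics/tc.png

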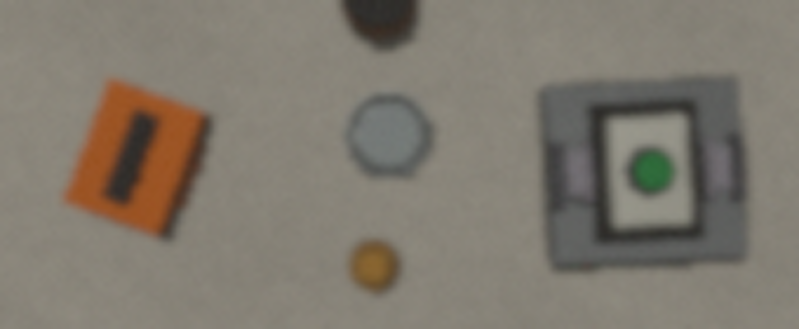

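View pics/sc.png

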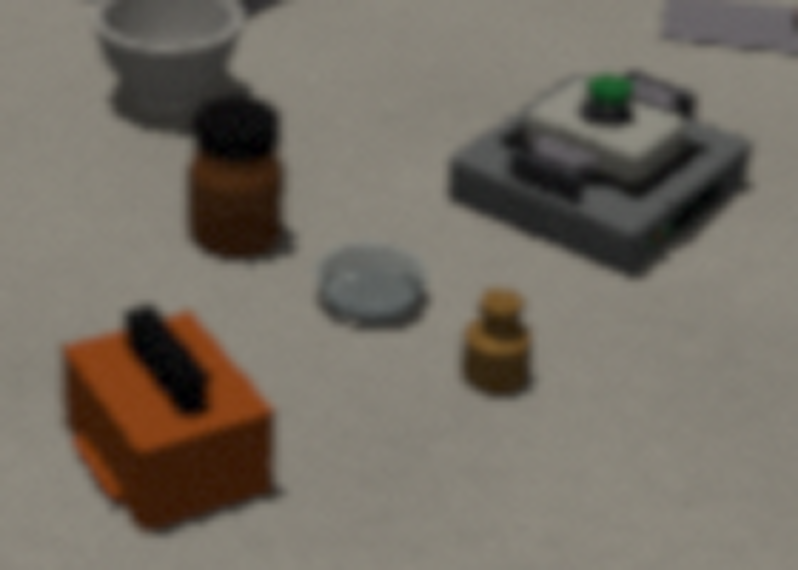

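```bash
cat >> h.py <<'E'
def ray(n,px):
    p=bot.camera_params(n); Rm=R.from_euler('xyz',p['attitude'],degrees=True).as_matrix()
    d=Rm@np.array([(px[0]-p['cx'])/p['fx'],(px[1]-p['cy'])/p['fy'],1]); return p['xyz'],d
def tri(rs):
    A=np.zeros((3,3));b=np.zeros(3)
    for c,d in rs:
        d=d/np.linalg.norm(d);M=np.eye(3)-np.outer(d,d);A+=M;b+=M@c
    x=np.linalg.solve(A,b); 
    return x,[np.linalg.norm(np.cross(x-c,d/np.linalg.norm(d))) for c,d in rs]
def atz(r,z): c,d=r; return c+d*(z-c[2])/d[2]
T=lambda x,y:ray('top',((x+.5)/4.7-.5+180,(y+.5)/4.7-.5+175))
S=lambda x,y:ray('side',((x+.5)/5.7-.5+210,(y+.5)/5.7-.5+170))
E
python3 - <<'E'
from h import *
print('pl',tri([T(652,171),S(610,87)]))
print('rib',tri([T(131,156),S(168,355)]))
print('plz',atz(T(652,171),70),'rib',atz(T(131,156),66))
a=atz(T(150,112),66);b=atz(T(115,200),66);print(a,b,np.degrees(np.arctan2(*(a-b)[[1,0]])))
c=[atz(T(*p),46) for p in [(110,80),(208,116),(165,238),(66,200)]];print(np.round(c,1),np.mean(c,0))
c=[atz(T(*p),30) for p in [(540,87),(738,78),(747,258),(553,268)]];print(np.round(c,1),np.mean(c,0))
c=[atz(T(*p),51) for p in [(605,114),(692,110),(700,230),(612,235)]];print(np.round(c,1),np.mean(c,0))
for n,p,z in [('weight',(374,265),46),('dish',(389,135),16)]: print(n,atz(T(*p),z))
E
```

```text
pl (array([ 521.73380532, -173.36579957,   66.15106555]), [np.float64(1.5388332185684563), np.float64(1.5388332185686833)])
rib (array([541.08761009, 159.59706752,  56.58508227]), [np.float64(1.1416235689123557), np.float64(1.1416235689124714)])
plz [ 523.03921978 -171.9495006    70.        ] rib [541.82405698 158.83743483  66.        ]
[569.56608663 146.16092286  66.        ] [514.11460655 169.56093582  66.        ] -22.879296063896412
[[592.  174.8  46. ]
 [566.8 111.3  46. ]
 [488.5 140.9  46. ]
 [514.8 204.8  46. ]] [540.51982241 157.94532167  46.        ]
[[ 580.3 -106.4   30. ]
 [ 582.6 -236.9   30. ]
 [ 464.5 -237.9   30. ]
 [ 461.4 -110.9   30. ]] [ 522.20068772 -173.05558698   30.        ]
[[ 560.6 -145.9   51. ]
 [ 561.6 -202.1   51. ]
 [ 484.3 -204.2   51. ]
 [ 482.7 -147.6   51. ]] [ 522.30499777 -174.96973931   51.        ]
weight [467.40644726   6.02142108  46.        ]
dish [551.84024044  -5.9500505   16.        ]
```

```bash
cat >> h.py <<'E'
def cur():
    o=bot.observe(); return np.array(o['eef_pos']),R.from_euler('xyz',o['tool_rot'],degrees=True).as_matrix(),o
def tgt(yawy,flip=False):
    "tool x down, tool y at world yaw angle yawy"
    a=np.radians(yawy); x=np.array([0,0,-1.]); y=np.array([np.cos(a),np.sin(a),0]); return np.stack([x,y,np.cross(x,y)],1)
def plan(p,yawy):
    c,M,o=cur(); sh=M.T@(np.array(p)-c)/40; rv=np.degrees(R.from_matrix(M.T@tgt(yawy)).as_rotvec())/6
    print('shift',np.round(sh,3),'turn',np.round(rv,3)); 
def st():
    c,M,o=cur(); print('t',round(o['clock'],2),'tcp',np.round(c,1),'tooly yaw',round(np.degrees(np.arctan2(M[1,1],M[0,1])),2),'tilt',np.round(M[:2,0],4),'F',np.round(o['ft_force'],1),'w',round(o['gripper_width'],1),'J',np.round(o['joint_positions'],1))
def wray(px,c,M):
    p=bot.camera_params('wrist');Tc=p['tool_from_camera']
    d=Tc[:3,:3]@np.array([(px[0]-p['cx'])/p['fx'],(px[1]-p['cy'])/p['fy'],1])
    return c+M@Tc[:3,3],M@d
E
python3 - <<'E'
from h import *
st()
c,M,o=cur();print(np.round(M,3))
for y in (91.5,-88.5): plan([522.5,-173,220],y)
E
```

```text
t 0.15 tcp [ 158.7 -526.5  303.4] tooly yaw -73.22 tilt [-0.0003  0.0009] F [-0.1  0.2  0.7] w 85.6 J [-73.2   5.   10.   95.1  -0.   90. ]
[[-0.     0.289 -0.957]
 [ 0.001 -0.957 -0.289]
 [-1.    -0.001  0.   ]]
shift [  2.089  -5.835 -11.258] turn [-2.7454e+01 -1.3000e-02  2.0000e-03]
shift [  2.089  -5.835 -11.258] turn [2.546e+00 1.000e-03 9.000e-03]
```

Request:
play_rows --motion '[0,0.3,-1.1,-2.2,0.5,0,0,0,0.6,-2,-4,1,0,0,0,0.9,-3,-6,1.5,0,0,0,1.2,-4,-8,2,0,0,0,1.3,-5.83,-11.25,2.55,0,0]'

```text
clock: 0.65
eef_pos: [339.3, -353.9, 272.7]
tool_rot: [-52.0, 90.0, 129.3]
ft_force: [0.1, -0.4, -0.7]
gripper_width: 85.7
```

Run:
```python
from h import *
st(); plan([522.5,-173,250],-88.5)
```

```text
t 0.65 tcp [ 339.3 -353.9  272.7] tooly yaw -88.67 tilt [-0.0003  0.0003] F [ 0.1 -0.4 -0.7] w 85.7 J [-46.2  -3.7  -2.2  91.6   0.  132.5]
shift [ 0.568 -4.414 -4.684] turn [-0.029  0.002  0.003]
```

Request:
play_rows --motion '[0,0.1,-0.9,-0.9,0,0,0,0,0.2,-1.8,-1.9,0,0,0,0,0.3,-2.7,-2.8,0,0,0,0,0.45,-3.6,-3.7,0,0,0,0,0.55,-4.4,-4.6,0,0,0]'

```text
clock: 1.15
eef_pos: [514.6, -176.8, 251.5]
tool_rot: [16.2, 90.0, -162.3]
ft_force: [0.6, -1.3, 0.4]
gripper_width: 85.4
```

Request:
play_rows --motion '[0,0,0,0,0,0,0,0,0,0,0,0,0,0,0,0,0,0,0,0,0,0,0,0,0,0,0,0,0,0,0,0,0,0,0]'

```text
clock: 1.65
eef_pos: [513.1, -179.6, 252.2]
tool_rot: [153.4, 90.0, -25.2]
ft_force: [0.6, -1.0, 0.8]
gripper_width: 85.8
```

Run:
```python
from h import *
st(); snap('wrist','w1.png')
```

```text
t 1.65 tcp [ 513.1 -179.6  252.2] tooly yaw -88.63 tilt [ 0.0005 -0.0002] F [ 0.6 -1.   0.8] w 85.8 J [-19.3   3.3   2.6  89.2  -0.  159.3]
```

View pics/w1.png

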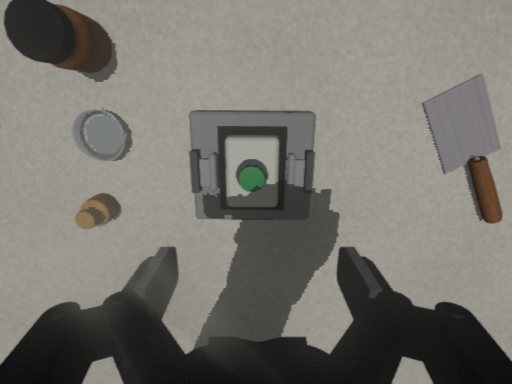

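The wrist view has the logger centred, with the plunger at about (252,178). I'll enlarge it.

Run:
```python
from h import *
t=cv2.imread('pics/w1.png')
cv2.imwrite('pics/w1c.png',cv2.resize(t[105:225,180:330],None,fx=5,fy=5,interpolation=cv2.INTER_CUBIC))
```

```text
(no output)
```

View pics/w1c.png

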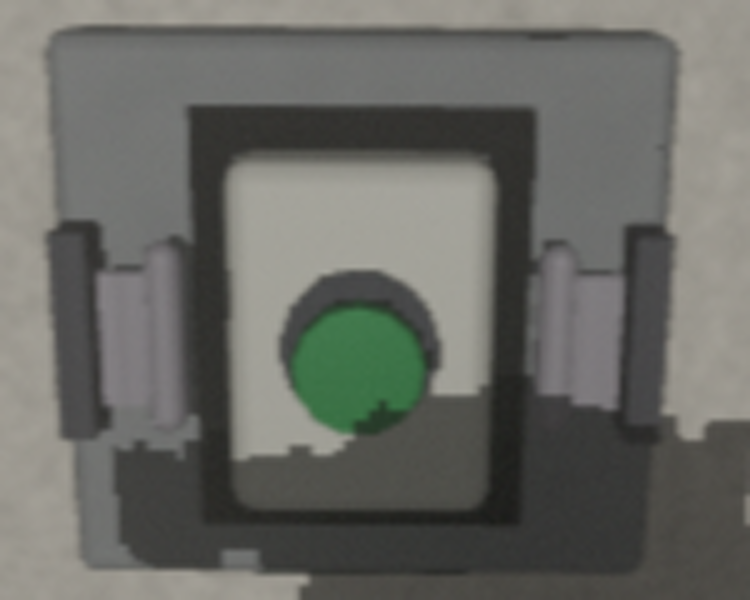

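```bash
cat >> h.py <<'E'
def fitrect(P,dx,dy):
    # P ordered: (+x,+y),(+x,-y),(-x,-y),(-x,+y)
    P=np.array(P)[:,:2]; L=np.array([[dx,dy],[dx,-dy],[-dx,-dy],[-dx,dy]])/2
    m=P.mean(0);H=L.T@(P-m);a=np.arctan2(H[0,1]-H[1,0],H[0,0]+H[1,1])
    Rm=np.array([[np.cos(a),-np.sin(a)],[np.sin(a),np.cos(a)]])
    return m,np.degrees(a),np.linalg.norm(P-m-L@Rm.T,axis=1)
E
python3 - <<'E'
from h import *
c,M,o=cur()
W=lambda x,y:wray(((x+.5)/5-.5+180,(y+.5)/5-.5+105),c,M)
pr=W(360,369)
print('pl@70',atz(pr,70),'tri w/ top',tri([pr,T(652,171)]),'w/ side',tri([pr,S(610,87)]),'all',tri([pr,T(652,171),S(610,87)]))
for z,d,ps in [(33,(91,71),[(190,107),(535,108),(520,523),(203,523)]),(30,(120,130),[(50,33),(677,38),(642,570),(85,568)])]:
    q=[atz(W(*p),z) for p in ps]; print(np.round(q,1)); print(fitrect(q,*d))
E
```

```text
pl@70 [ 524.73655105 -175.47026557   70.        ] tri w/ top (array([ 522.48899527, -174.41393657,   59.97027775]), [np.float64(1.071411893496335), np.float64(1.071411893496421)]) w/ side (array([ 522.4465371 , -175.92401602,   64.66855719]), [np.float64(0.9258873301445484), np.float64(0.9258873301444226)]) all (array([ 522.50283005, -174.59109926,   64.89447256]), [np.float64(1.1077413022885245), np.float64(1.9169873129654562), np.float64(1.6974097779149813)])
[[ 568.6 -139.4   33. ]
 [ 570.1 -209.4   33. ]
 [ 479.5 -211.4   33. ]
 [ 477.7 -140.5   33. ]]
(array([ 523.9610291 , -175.17680529]), np.float64(1.0951748613055206), array([0.66306925, 0.38778771, 0.36778716, 0.11963689]))
[[ 582.2 -111.1   30. ]
 [ 584.3 -237.6   30. ]
 [ 467.4 -240.2   30. ]
 [ 464.7 -112.9   30. ]]
(array([ 524.65539388, -175.45000347]), np.float64(1.093234257731513), array([2.170712  , 2.32662742, 2.0380913 , 1.83977288]))
```

Run:
```python
from h import *
plan([524,-175.2,155],-88.9)
t=cv2.imread('pics/w1.png')
cv2.imwrite('pics/w1f.png',cv2.resize(t[235:305,160:360],None,fx=4,fy=4,interpolation=cv2.INTER_CUBIC))
```

```text
shift [ 2.429 -0.103 -0.272] turn [ 0.047 -0.004 -0.002]
```

View pics/w1f.png

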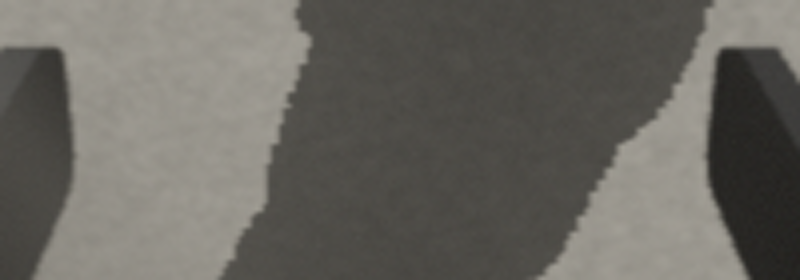

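Request:
play_rows --motion '[0.3,0.6,0,0,0,0,0,0.6,1.2,0,-0.2,0,0,0,1,1.8,-0.1,-0.3,0,0,0,1,2.43,-0.11,-0.27,-0.05,0,0,1,2.43,-0.11,-0.27,-0.05,0,0]'

```text
clock: 2.2
eef_pos: [522.6, -173.9, 151.5]
tool_rot: [-20.4, 89.7, 161.3]
ft_force: [-0.8, -0.2, -0.4]
gripper_width: 12.5
```

Request:
play_rows --motion '[1,0,0,0,0,0,0,1,0,0,0,0,0,0,1,0,0,0,0,0,0,1,0,0,0,0,0,0,1,0,0,0,0,0,0]'

```text
clock: 2.7
eef_pos: [524.5, -174.1, 155.3]
tool_rot: [162.5, 89.9, -15.8]
ft_force: [0.0, 0.4, -0.7]
gripper_width: -0.2
```

Run:
```python
from h import *
st(); snap('wrist','w2.png');plan([524,-175.2,145],-88.9)
```

```text
t 2.7 tcp [ 524.5 -174.1  155.3] tooly yaw -88.23 tilt [ 0.0009 -0.0003] F [ 0.   0.4 -0.7] w -0.2 J [-18.4   5.   -6.3  78.6   0.  159.9]
shift [0.251 0.028 0.012] turn [ 0.112 -0.005 -0.002]
```

View pics/w2.png

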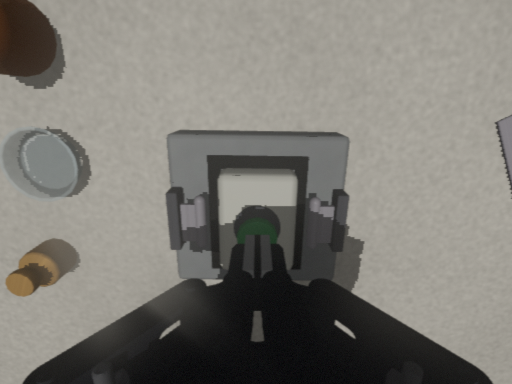

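```bash
cat >> h.py <<'E'
def tproj(v):
    p=bot.camera_params('wrist');q=np.linalg.inv(p['tool_from_camera'])@np.r_[v,1]
    return p['cx']+p['fx']*q[0]/q[2],p['cy']+p['fy']*q[1]/q[2],q[2]
E
python3 - <<'E'
from h import *
for v in [(73,0,-11),(73,0,0),(60,42.5,-11),(60,-42.5,-11)]: print(v,tproj(np.array(v,float)))
t=cv2.imread('pics/w2.png')
cv2.imwrite('pics/w2f.png',cv2.resize(t[150:300,180:340],None,fx=4,fy=4,interpolation=cv2.INTER_CUBIC)*1)
cv2.imwrite('pics/w2f.png',np.clip(cv2.imread('pics/w2f.png').astype(float)*1.8,0,255).astype(np.uint8))
E
```

```text
(73, 0, -11) (np.float64(254.52980482187428), np.float64(231.48592482348442), np.float64(158.89463760319398))
(73, 0, 0) (np.float64(254.57431611327036), np.float64(248.54400675080242), np.float64(162.41243522039014))
(60, 42.5, -11) (np.float64(335.1964675993422), np.float64(242.76313953294544), np.float64(146.53339762973263))
(60, -42.5, -11) (np.float64(173.42305185632654), np.float64(242.58334555610583), np.float64(146.6212784928455))
```

View pics/w2f.png

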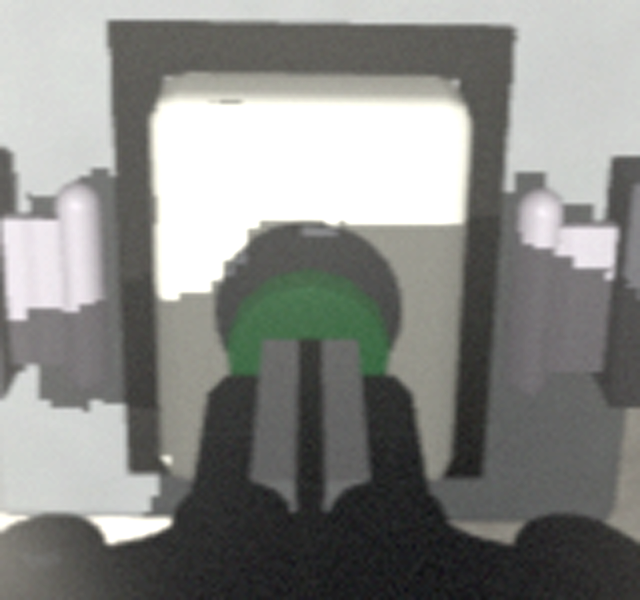

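Request:
play_rows --motion '[1,0.15,0,0,0.1,0,0,1,0.3,0,0,0.1,0,0,1,0.38,0,0,0.1,0,0,1,0.44,0,0,0.1,0,0,1,0.5,0,0,0.1,0,0]'

```text
clock: 3.25
eef_pos: [524.3, -174.0, 134.7]
tool_rot: [169.8, 90.0, -9.0]
ft_force: [-1.1, 0.0, 4.9]
gripper_width: -0.3
```

Request:
play_rows --motion '[1,0.02,0,0,0,0,0,1,0.03,0,0,0,0,0,1,0.05,0,0,0,0,0,1,0.05,0,0,0,0,0,1,0.05,0,0,0,0,0]'

```text
clock: 3.75
eef_pos: [524.3, -174.0, 133.0]
tool_rot: [168.6, 90.0, -10.2]
ft_force: [-0.6, 1.4, 5.4]
gripper_width: -0.0
```

Request:
play_rows --motion '[1,0.02,0,0,0,0,0,1,0.04,0,0,0,0,0,1,0.04,0,0,0,0,0,1,0.04,0,0,0,0,0,1,0.04,0,0,0,0,0]'

```text
clock: 4.25
eef_pos: [524.3, -174.0, 132.5]
tool_rot: [162.7, 89.9, -16.1]
ft_force: [-4.7, 1.6, 14.2]
gripper_width: 0.0
```

Request:
play_rows --motion '[1,0.02,0,0,0,0,0,1,0.03,0,0,0,0,0,1,0.03,0,0,0,0,0,1,0.03,0,0,0,0,0,1,0.03,0,0,0,0,0]'

```text
clock: 4.75
eef_pos: [524.4, -174.0, 132.4]
tool_rot: [160.4, 89.9, -18.5]
ft_force: [-7.5, 3.0, 21.3]
gripper_width: 0.2
```

Run:
```python
from h import *
st(); snap('side','s2.png'); t=cv2.imread('pics/s2.png')
cv2.imwrite('pics/s2c.png',cv2.resize(t[150:230,270:370],None,fx=6,fy=6,interpolation=cv2.INTER_CUBIC))
```

```text
t 4.75 tcp [ 524.4 -174.   132.4] tooly yaw -88.82 tilt [ 0.0018 -0.0006] F [-7.5  3.  21.3] w 0.2 J [-18.4   5.4  -8.5  76.   -0.  160.5]
```

View pics/s2c.png

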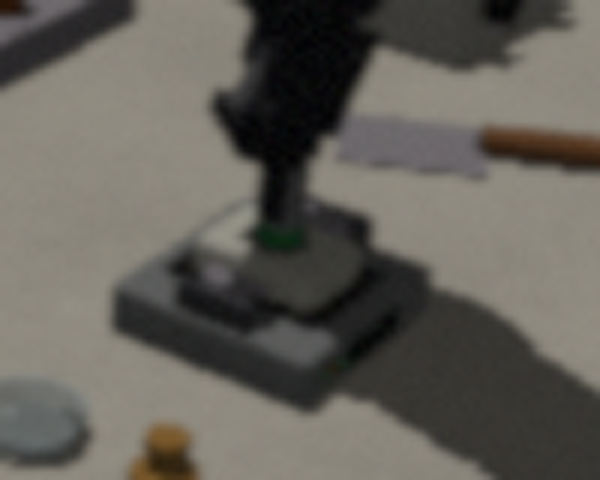

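The side crop shows the plunger head sunk to boss level and a green glow in the logger window at about (345,360), so the logger has started. Next I lift and move to the cover.

Request:
play_rows --motion '[1,0.0,0,0,0,0,0,1,-0.5,0,0,0,0,0,0.5,-1.2,0,0,0,0,0,0,-2.2,-0.3,0,0.3,0,0,0,-3,-1.2,0,0.6,0,0]'

```text
clock: 5.3
eef_pos: [523.2, -127.1, 251.1]
tool_rot: [92.8, 90.0, -89.9]
ft_force: [0.9, 0.6, -0.2]
gripper_width: 43.0
```

Run:
```python
from h import *
st(); plan([535,154,250],-111)
p=bot.camera_params
for n,px,z in [('bottle',(215,127),150),('jar',(261,173),75)]: print(n,atz(ray('top',px),z))
```

```text
t 5.3 tcp [ 523.2 -127.1  251.1] tooly yaw -92.67 tilt [ 0.     -0.0005] F [ 0.9  0.6 -0.2] w 43.0 J [-13.6   2.6   1.7  89.1  -0.  169. ]
shift [ 0.025 -7.035  0.032] turn [ 3.056e+00 -1.000e-03 -5.000e-03]
bottle [766.0162557  120.34023874 150.        ]
jar [641.01838653  -4.59116856  75.        ]
```

Request:
play_rows --motion '[0,0,0.4,-0.1,-1.4,0,0,0,0,0.8,-0.25,-2.8,0,0,0,0,1.17,-0.25,-4.2,0,0,0,0,1.17,-0.25,-5.6,0,0,0,0,1.17,-0.25,-7,0,0]'

```text
clock: 5.8
eef_pos: [531.2, -173.6, 249.3]
tool_rot: [-56.8, 89.9, 163.1]
ft_force: [-0.2, -0.5, 0.8]
gripper_width: 85.2
```

Request:
play_rows --motion '[0,0,0,0,-1.4,0,0,0,0,0,0,-2.8,0,0,0,0,0,0,-4.2,0,0,0,0,0,0,-5.6,0,0,0,0,0,0,-7,0,0]'

```text
clock: 6.3
eef_pos: [531.2, -173.2, 249.4]
tool_rot: [-99.1, 90.0, 162.8]
ft_force: [-0.2, 0.1, 0.3]
gripper_width: 85.4
```

Request:
play_rows --motion '[0,0,0,0,-1.4,0,0,0,0,0,0,-2.8,0,0,0,0,0,0,-4.2,0,0,0,0,0,0,-5.6,0,0,0,0,0,0,-7,0,0]'

```text
clock: 6.8
eef_pos: [531.2, -173.2, 249.4]
tool_rot: [-143.3, 89.9, 160.6]
ft_force: [-0.2, -0.4, -0.3]
gripper_width: 85.8
```

Request:
play_rows --motion '[0,0,0,0,-1.4,0,0,0,0,0,0,-2.8,0,0,0,0,0,0,-4.2,0,0,0,0,0,0,-5.6,0,0,0,0,0,0,-7,0,0]'

```text
clock: 7.3
eef_pos: [531.2, -173.2, 249.3]
tool_rot: [177.5, 89.9, 163.4]
ft_force: [1.1, -0.1, 0.7]
gripper_width: 85.4
```

Run:
```python
from h import *
st(); plan([534,-174,250],91.1)
```

```text
t 7.3 tcp [ 531.2 -173.2  249.3] tooly yaw 75.92 tilt [-0.0009  0.0003] F [ 1.1 -0.1  0.7] w 85.4 J [-18.1   5.4   4.5  89.1  -0.   -4. ]
shift [-0.016 -0.003  0.072] turn [-2.53e+00 -9.00e-03 -2.00e-03]
```

Request:
play_rows --motion '[0,0,0,0.07,-1.3,0,0,0,0,0,0.07,-2.45,0,0,0,0,0,0.07,-2.45,0,0,0,0,0,0.07,-2.45,0,0,0,0,0,0.07,-2.45,0,0]'

```text
clock: 7.8
eef_pos: [534.0, -173.9, 249.7]
tool_rot: [162.6, 90.0, 162.7]
ft_force: [0.1, -0.3, -0.3]
gripper_width: 85.7
```

Run:
```python
from h import *
st(); snap('wrist','w3.png'); st()
t=cv2.imread('pics/w3.png')
cv2.imwrite('pics/w3c.png',cv2.resize(t[75:235,160:350],None,fx=4,fy=4,interpolation=cv2.INTER_CUBIC))
```

```text
t 7.8 tcp [ 534.  -173.9  249.7] tooly yaw 90.12 tilt [-0.0003  0.0001] F [ 0.1 -0.3 -0.3] w 85.7 J [-18.    5.8   5.   89.2  -0.  -18.2]
t 7.85 tcp [ 534.  -173.9  249.8] tooly yaw 90.15 tilt [-0.0001  0.    ] F [ 0.5 -0.2 -0.1] w 85.1 J [-18.    5.8   5.   89.2  -0.  -18.2]
```

View pics/w3c.png

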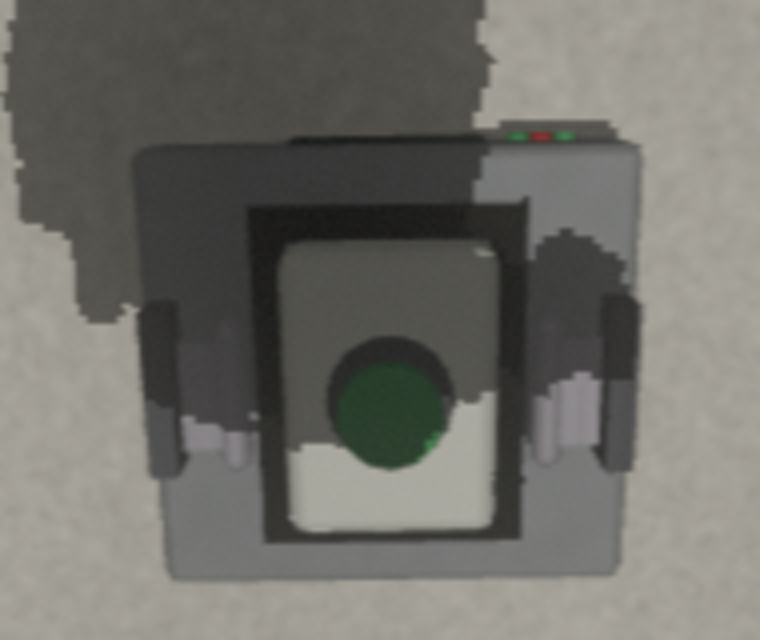

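Run:
```python
from h import *
c,M,o=cur()
W=lambda x,y:wray(((x+.5)/4-.5+160,(y+.5)/4-.5+75),c,M)
print('pl',atz(W(390,415),70))
q=[atz(W(*p),33) for p in [(520,537),(265,541),(248,208),(528,204)]];print(np.round(q,1),fitrect(q,91,71))
q=[atz(W(*p),30) for p in [(620,573),(170,579),(135,150),(640,146)]];print(np.round(q,1),fitrect(q,120,130))
plan([535,154,250],69)
```

```text
pl [ 522.80467572 -175.07085223   70.        ]
[[ 568.2 -138.8   33. ]
 [ 569.5 -209.5   33. ]
 [ 479.3 -210.9   33. ]
 [ 478.1 -140.5   33. ]] (array([ 523.76436521, -174.93204662]), np.float64(0.985115367913308), array([0.52976715, 0.35086998, 0.52160027, 0.49479594]))
[[ 580.3 -109.7   30. ]
 [ 582.4 -237.2   30. ]
 [ 465.5 -239.    30. ]
 [ 464.1 -112.7   30. ]] (array([ 523.06924606, -174.64319392]), np.float64(0.9742511207102483), array([2.01042633, 2.24022151, 2.11987417, 2.95765938]))
shift [-6.000e-03  8.197e+00  4.600e-02] turn [ 3.525e+00 -1.000e-03 -0.000e+00]
```

Request:
play_rows --motion '[0,0,1.1,0,0.7,0,0,0,0,2.2,0,1.4,0,0,0,0,3.3,0,2.1,0,0,0,0,4.4,0,2.8,0,0,0,0,5.5,0.03,3.5,0,0]'

```text
clock: 8.35
eef_pos: [533.8, 47.7, 250.0]
tool_rot: [24.0, 90.0, 3.0]
ft_force: [1.2, -1.0, -0.4]
gripper_width: 85.3
```

Run:
```python
from h import *
st(); plan([545,154,250],69)
```

```text
t 8.35 tcp [533.8  47.7 250. ] tooly yaw 69.0 tilt [0.0004 0.    ] F [ 1.2 -1.  -0.4] w 85.3 J [ 5.1  2.2  1.2 89.  -0.  26.1]
shift [ 1.00e-03  2.58e+00 -6.91e-01] turn [-0.001  0.004 -0.002]
```

Request:
play_rows --motion '[0,0,1,-0.3,0,0,0,0,0,2,-0.6,0,0,0,0,0,2.58,-0.69,0,0,0,0,0,2.58,-0.69,0,0,0,0,0,2.58,-0.69,0,0,0]'

```text
clock: 8.85
eef_pos: [544.8, 152.6, 249.7]
tool_rot: [-120.6, 90.0, -141.3]
ft_force: [-0.7, 0.2, -0.1]
gripper_width: 85.3
```

Run:
```python
from h import *
st(); snap('wrist','w4.png'); st()
t=cv2.imread('pics/w4.png')
cv2.imwrite('pics/w4c.png',cv2.resize(t[75:235,160:350],None,fx=4,fy=4,interpolation=cv2.INTER_CUBIC))
```

```text
t 8.85 tcp [544.8 152.6 249.7] tooly yaw 69.29 tilt [-0.0004 -0.0004] F [-0.7  0.2 -0.1] w 85.3 J [15.7  6.4  5.6 89.2 -0.  36.4]
t 8.9 tcp [544.8 151.9 249.8] tooly yaw 69.24 tilt [-0.0003 -0.0004] F [-0.3 -0.3  0.3] w 85.0 J [15.6  6.3  5.6 89.2 -0.  36.3]
```

View pics/w4c.png

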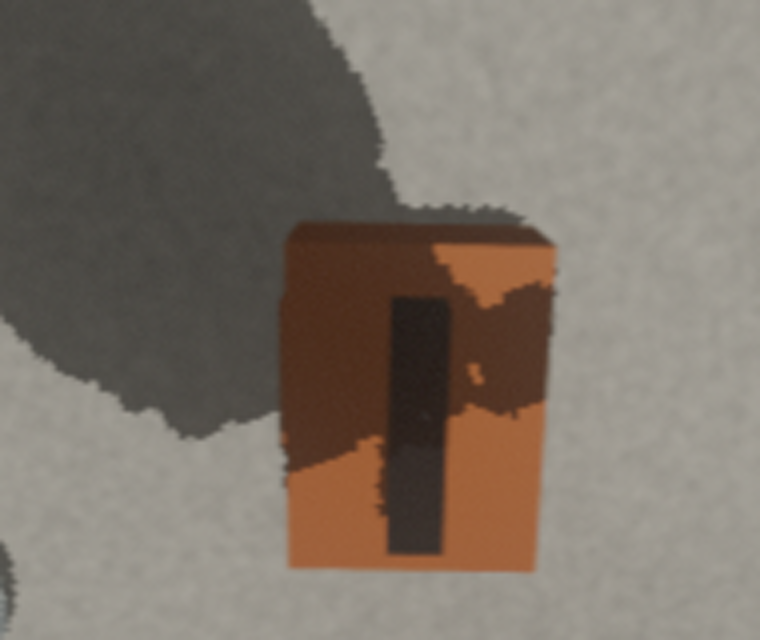

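Run:
```python
from h import *
c,M,o=cur()
W=lambda x,y:wray(((x+.5)/4-.5+160,(y+.5)/4-.5+75),c,M)
# cover frame: +x outward => image bottom; tool y -> right = cover +y
q=[atz(W(*p),46) for p in [(535,571),(290,569),(285,245),(556,245)]];print(np.round(q,1));
m,a,r=fitrect([q[0],q[1],q[2],q[3]] ,86,66);print(m,a,r)
A=atz(W(415,553.5),66);B1=atz(W(421.5,297),46);B2=atz(W(421.5,297),66)
print(A,B1,B2,np.linalg.norm(A-B1),np.linalg.norm(A-B2),(A+B1)/2)
e=np.array([np.cos(np.radians(a)),np.sin(np.radians(a))]);print('centre from A',A[:2]-30*e)
# height check: two views of rib far end & top camera
print('rib tri top/wrist', tri([T(131,156),W(*(417,432))]))
```

```text
[[594.8 173.4  46. ]
 [571.1 112.4  46. ]
 [491.6 143.8  46. ]
 [514.9 205.3  46. ]]
[543.08872408 158.74256988] -21.408259558634096 [0.49650452 0.09310891 0.58732948 0.27277697]
[570.67900328 147.69330245  66.        ] [515.19028587 170.41734488  46.        ] [511.79741298 171.0799775   66.        ] 63.209017269298755 63.35596456789937 [542.93464458 159.05532366  56.        ]
centre from A [542.74890708 158.6436324 ]
rib tri top/wrist (array([541.81767483, 158.93573874,  65.23262262]), [np.float64(0.029260857976562533), np.float64(0.029260857976668515)])
```

Run:
```python
from h import *
plan([543.0,158.75,121],68.6)
```

```text
shift [ 3.22   0.146 -0.102] turn [ 0.106 -0.001  0.004]
```

Request:
play_rows --motion '[0,0.7,0.05,-0.05,0.05,0,0,0,1.4,0.15,-0.1,0.1,0,0,0,2.1,0.15,-0.1,0.1,0,0,0.2,2.5,0.15,-0.1,0.1,0,0,0.4,2.5,0.15,-0.1,0.1,0,0]'

```text
clock: 9.4
eef_pos: [542.2, 157.8, 147.5]
tool_rot: [-140.3, 89.8, -161.8]
ft_force: [-0.5, -0.0, 0.4]
gripper_width: 59.0
```

Run:
```python
from h import *
st(); plan([543.0,158.75,121],68.6); snap('wrist','w5.png')
t=cv2.imread('pics/w5.png')
cv2.imwrite('pics/w5c.png',cv2.resize(t[130:330,130:380],None,fx=3,fy=3,interpolation=cv2.INTER_CUBIC))
```

```text
t 9.4 tcp [542.2 157.8 147.5] tooly yaw 68.56 tilt [-0.0039 -0.0013] F [-0.5 -0.   0.4] w 59.0 J [16.2  7.  -5.  78.2 -0.  37.7]
shift [0.662 0.031 0.012] turn [-0.007 -0.03   0.025]
```

View pics/w5c.png

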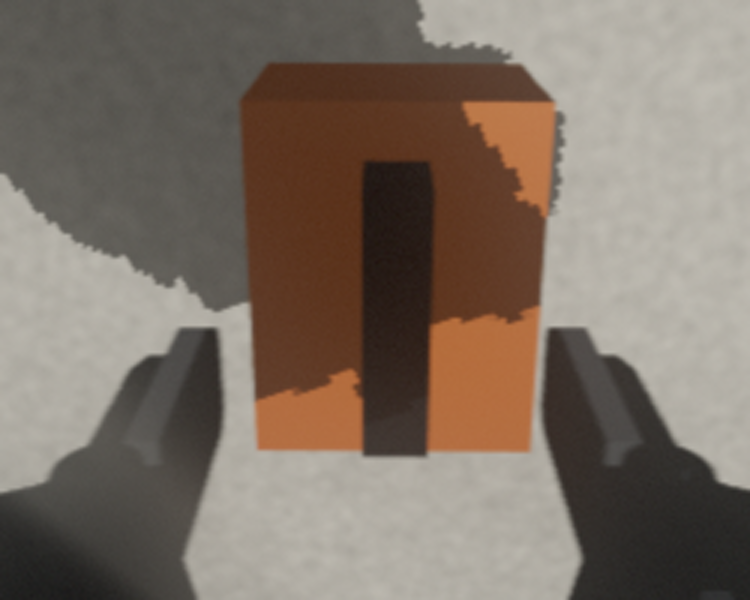

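Run:
```python
from h import *
st()
c,M,o=cur()
W=lambda x,y:wray(((x+.5)/3-.5+130,(y+.5)/3-.5+130),c,M)
q=[atz(W(*p),46) for p in [(530,451),(257,449),(242,100),(554,101)]];print(np.round(q,1));
print(fitrect(q,86,66))
A=atz(W(395,456),66);print('rib end',A)
```

```text
t 9.45 tcp [542.9 158.1 149.3] tooly yaw 68.57 tilt [-0.0016 -0.0006] F [-0.1  0.2  0.1] w 52.0 J [16.2  7.  -4.9 78.3 -0.  37.7]
[[597.6 174.4  46. ]
 [572.7 112.4  46. ]
 [492.1 145.   46. ]
 [516.4 206.4  46. ]]
(array([544.7077669 , 159.54380261]), np.float64(-21.76233728614118), array([0.73376035, 0.6261261 , 0.44802364, 0.65143985]))
rib end [573.12729762 148.10213863  66.        ]
```

Run:
```python
from h import *
st(); snap('wrist','w6.png');st()
t=cv2.imread('pics/w6.png')
cv2.imwrite('pics/w6c.png',cv2.resize(t[130:330,130:380],None,fx=3,fy=3,interpolation=cv2.INTER_CUBIC))
```

```text
t 9.45 tcp [542.9 158.1 149.3] tooly yaw 68.57 tilt [-0.0016 -0.0006] F [-0.1  0.2  0.1] w 52.0 J [16.2  7.  -4.9 78.3 -0.  37.7]
t 9.5 tcp [543.4 158.5 150.6] tooly yaw 68.58 tilt [ 0.0003 -0.    ] F [ 0.5 -0.6 -0. ] w 51.8 J [16.3  6.9 -4.8 78.3 -0.  37.7]
```

View pics/w6c.png

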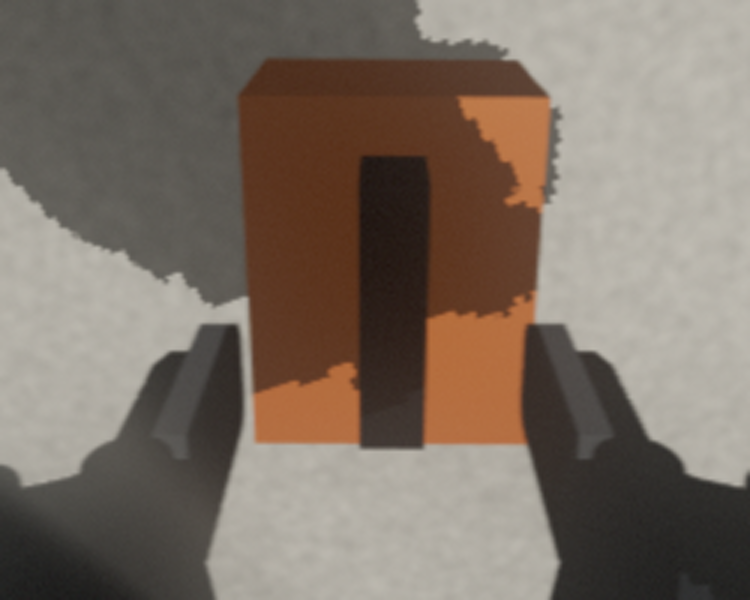

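Request:
play_rows --motion '[0.3,0.3,0.03,-0.015,0,0,0,0.3,0.6,0.03,-0.015,0,0,0,0.3,0.74,0.03,-0.015,0,0,0,0.4,0.74,0.03,-0.015,0,0,0,0.5,0.74,0.03,-0.015,0,0,0]' --grip_force 20

```text
clock: 10.0
eef_pos: [543.1, 160.8, 120.2]
tool_rot: [-145.0, 90.0, -166.3]
ft_force: [-0.1, 1.0, 0.2]
gripper_width: 42.8
```

Request:
play_rows --motion '[0.6,0,0,0,0,0,0,0.7,0,0,0,0,0,0,0.75,0,0,0,0,0,0,0.75,0,0,0,0,0,0,0.75,0,0,0,0,0,0]'

```text
clock: 10.5
eef_pos: [543.2, 160.8, 120.3]
tool_rot: [38.6, 90.0, 17.3]
ft_force: [-0.1, -0.4, -0.6]
gripper_width: 21.2
```

Run:
```python
from h import *
st(); snap('wrist','w7.png');snap('side','s7.png');st()
t=cv2.imread('pics/w7.png')
a=cv2.resize(t[150:330,130:380],None,fx=3,fy=3,interpolation=cv2.INTER_CUBIC)
cv2.imwrite('pics/w7c.png',np.clip(a*1.6,0,255).astype(np.uint8))
t=cv2.imread('pics/s7.png')
a=cv2.resize(t[180:280,180:300],None,fx=5,fy=5,interpolation=cv2.INTER_CUBIC)
cv2.imwrite('pics/s7c.png',np.clip(a*1.6,0,255).astype(np.uint8))
```

```text
t 10.5 tcp [543.2 160.8 120.3] tooly yaw 68.68 tilt [0.0001 0.    ] F [-0.1 -0.4 -0.6] w 21.2 J [16.5  7.7 -7.3 75.   0.  37.8]
t 10.6 tcp [543.2 160.8 120.3] tooly yaw 68.67 tilt [0. 0.] F [ 0.3  0.6 -0.1] w 21.1 J [16.5  7.7 -7.3 75.   0.  37.8]
```

View pics/w7c.png

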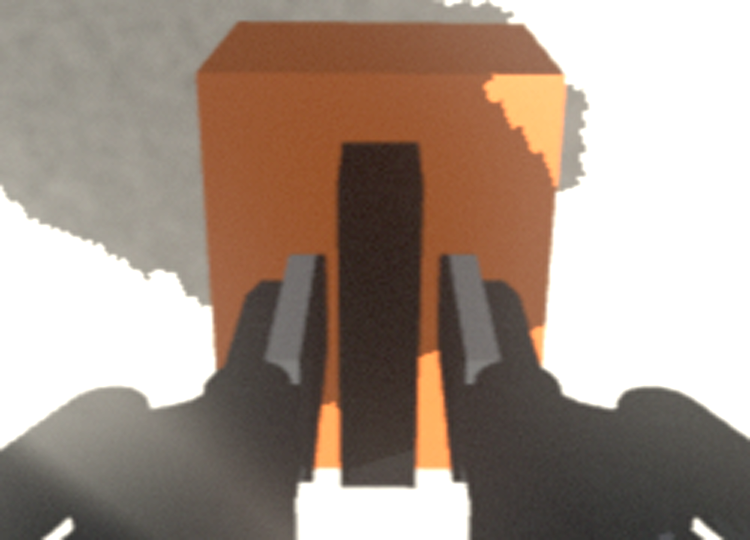

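View pics/s7c.png

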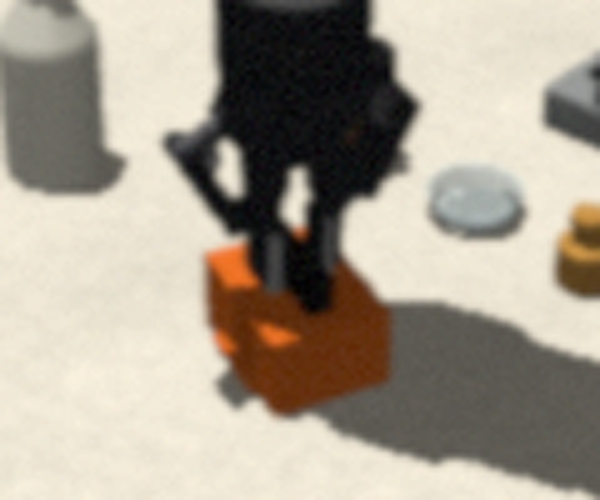

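Request:
play_rows --motion '[0.85,0,0,0,0,0,0,0.9,0,0,0,0,0,0,1,0,0,0,0,0,0,1,0,0,0,0,0,0,1,0,0,0,0,0,0]' --grip_force 30

```text
clock: 11.1
eef_pos: [543.2, 160.7, 120.2]
tool_rot: [-98.6, 90.0, -119.9]
ft_force: [0.2, 0.5, 0.5]
gripper_width: 13.2
```

Request:
play_rows --motion '[1,0,0,0,0,0,0,1,0,0,0,0,0,0,1,-0.1,0,0,0,0,0,1,-0.3,0,0,0,0,0,1,-0.5,0,0,0,0,0]' --grip_force 80

```text
clock: 11.6
eef_pos: [543.2, 160.8, 141.0]
tool_rot: [102.5, 90.0, 81.2]
ft_force: [0.2, -0.4, -0.2]
gripper_width: 12.2
```

Run:
```python
from h import *
st(); snap('side','s8.png');snap('wrist','w8.png');st()
t=cv2.imread('pics/s8.png')
a=cv2.resize(t[170:280,170:310],None,fx=5,fy=5,interpolation=cv2.INTER_CUBIC)
cv2.imwrite('pics/s8c.png',np.clip(a*1.6,0,255).astype(np.uint8))
```

```text
t 11.6 tcp [543.2 160.8 141. ] tooly yaw 68.68 tilt [0.     0.0001] F [ 0.2 -0.4 -0.2] w 12.2 J [16.5  7.2 -5.6 77.3  0.  37.8]
t 11.7 tcp [543.8 161.  142. ] tooly yaw 68.68 tilt [0.0023 0.0007] F [-1.2 -0.6 -0.6] w 12.0 J [16.5  7.1 -5.5 77.2  0.  37.8]
```

View pics/s8c.png

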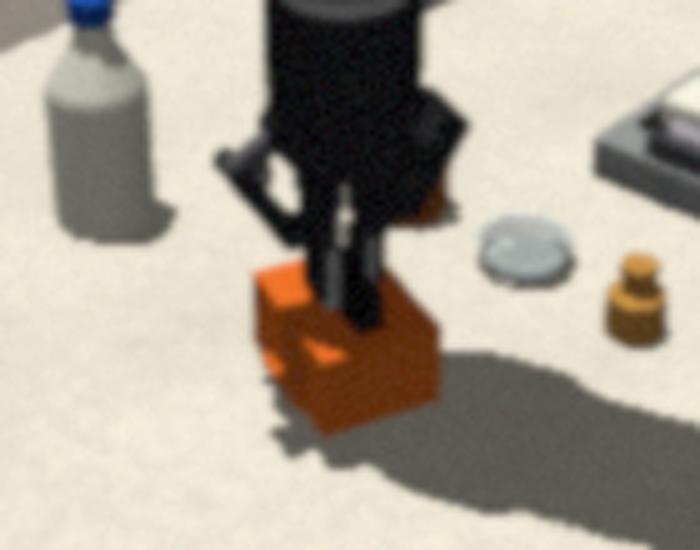

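View pics/w8.png

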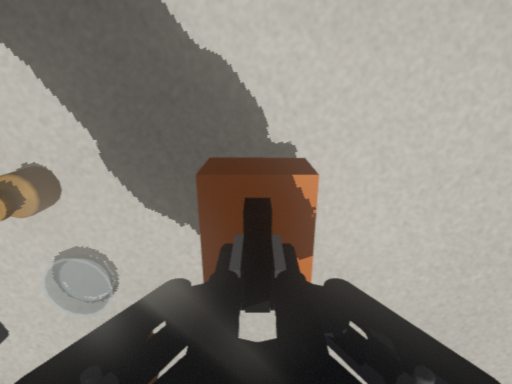

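Run:
```python
from h import *
plan([523.5,-175,225],91.03)
```

```text
shift [-2.082 -8.006  2.584] turn [-3.725  0.02  -0.011]
```

Request:
play_rows --motion '[1,-0.8,0,0,0,0,0,1,-1.6,-0.4,0.1,-0.3,0,0,1,-2.08,-1.2,0.4,-0.9,0,0,1,-2.08,-2.2,0.7,-1.5,0,0,1,-2.08,-3.2,1,-2.1,0,0]'

```text
clock: 12.2
eef_pos: [534.0, 26.0, 224.4]
tool_rot: [11.5, 89.9, 3.0]
ft_force: [0.3, 0.2, -1.1]
gripper_width: 12.1
```

Run:
```python
from h import *
st();plan([523.5,-175,225],91.03)
```

```text
t 12.2 tcp [534.   26.  224.4] tooly yaw 81.49 tilt [0.0019 0.0001] F [ 0.3  0.2 -1.1] w 12.1 J [ 2.8  1.9 -1.9 86.   0.  11.3]
shift [-0.015 -5.008  0.484] turn [-1.59   0.018 -0.002]
```

Request:
play_rows --motion '[1,0,-1,0.1,-0.4,0,0,1,0,-2,0.2,-0.8,0,0,1,0,-3,0.3,-1.2,0,0,1,0,-4,0.4,-1.6,0,0,1,0,-4.8,0.48,-1.6,0,0]'

```text
clock: 12.7
eef_pos: [523.4, -167.8, 223.6]
tool_rot: [-33.7, 90.0, -32.8]
ft_force: [1.0, 0.2, -0.5]
gripper_width: 12.0
```

Request:
play_rows --motion '[1,0,-0.1,0,0,0,0,1,0,-0.2,0,0,0,0,1,0,-0.2,0,0,0,0,1,0,-0.2,0,0,0,0,1,0,-0.2,0,0,0,0]'

```text
clock: 13.2
eef_pos: [524.1, -172.8, 223.5]
tool_rot: [20.1, 90.0, 21.0]
ft_force: [-0.0, -1.3, -1.3]
gripper_width: 12.1
```

Run:
```python
from h import *
st();plan([523.5,-175,200],91.03);snap('wrist','w9.png')
```

```text
t 13.2 tcp [ 524.1 -172.8  223.5] tooly yaw 90.95 tilt [0.0001 0.0001] F [-0.  -1.3 -1.3] w 12.1 J [-18.2   4.3   0.5  86.2   0.  -19.2]
shift [ 0.588 -0.055 -0.015] turn [-0.013  0.001 -0.001]
```

View pics/w9.png

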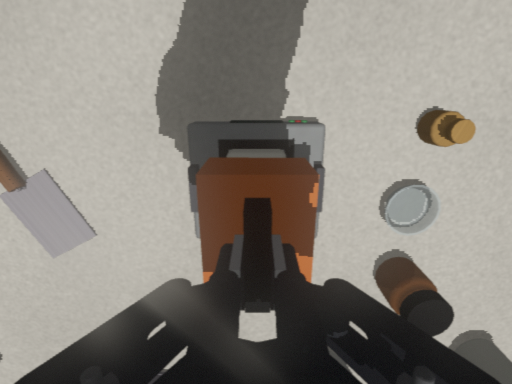

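Request:
play_rows --motion '[1,0.2,-0.03,0,0,0,0,1,0.4,-0.05,-0.015,0,0,0,1,0.6,-0.05,-0.015,0,0,0,1,0.6,-0.05,-0.015,0,0,0,1,0.6,-0.05,-0.015,0,0,0]'

```text
clock: 13.75
eef_pos: [523.1, -175.7, 199.1]
tool_rot: [156.3, 90.0, 157.2]
ft_force: [0.3, 0.0, -0.7]
gripper_width: 11.6
```

Run:
```python
from h import *
st();plan([523.5,-175,200],91.03);snap('wrist','w10.png');st()
t=cv2.imread('pics/w10.png')
a=cv2.resize(t[120:300,160:360],None,fx=4,fy=4,interpolation=cv2.INTER_CUBIC)
cv2.imwrite('pics/w10c.png',np.clip(a*1.6,0,255).astype(np.uint8))
```

```text
t 13.75 tcp [ 523.1 -175.7  199.1] tooly yaw 90.87 tilt [-0.0007  0.0003] F [ 0.3  0.  -0.7] w 11.6 J [-18.6   4.4  -2.1  83.5   0.  -19.4]
shift [-0.023  0.017  0.01 ] turn [-0.026 -0.006 -0.003]
t 13.8 tcp [ 523.3 -175.7  199.5] tooly yaw 90.87 tilt [-0.0001  0.    ] F [-0.1  0.3 -1.1] w 11.9 J [-18.6   4.4  -2.   83.5   0.  -19.4]
```

View pics/w10c.png

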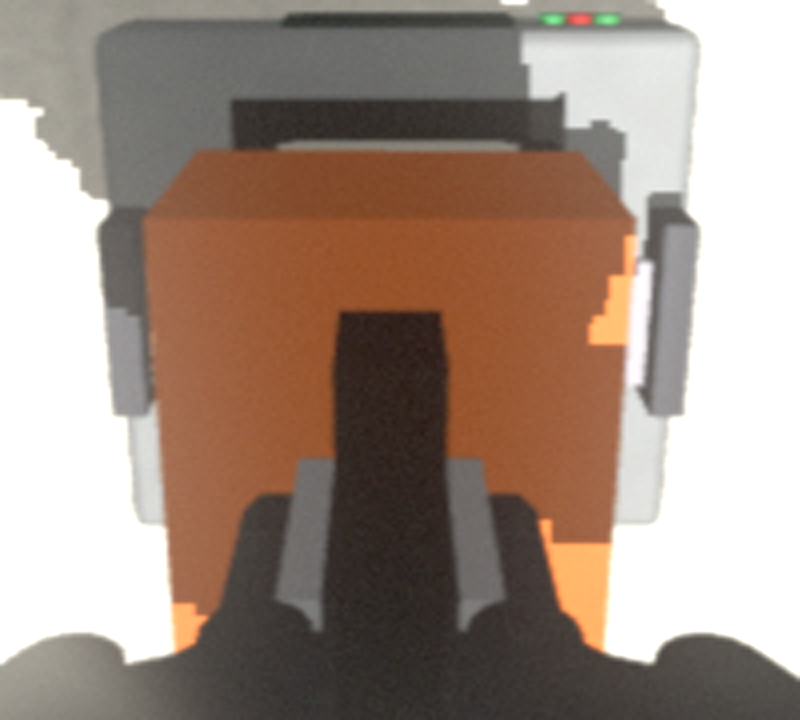

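Run:
```python
from h import *
c=np.array([523.1,-175.7,199.1]);M=cur()[1]
W=lambda x,y:wray(((x+.5)/4-.5+160,(y+.5)/4-.5+120),c,M)
rim=199.1-120.3
for n,z,a,b in [('top',rim+46,(145,217),(634,217)),('rim',rim,(197,151),(588,151)),('gask',33,(232,100),(564,97)),('hous',30,(97,38),(698,35))]:
    A=atz(W(*a),z);B=atz(W(*b),z);print(n,np.round(A,1),np.round(B,1),'mid',np.round((A+B)/2,2),np.linalg.norm(A-B))
```

```text
top [ 480.3 -210.5  124.8] [ 479.3 -145.   124.8] mid [ 479.78 -177.75  124.8 ] 65.45564145888113
rim [ 480.6 -211.    78.8] [ 479.6 -143.4   78.8] mid [ 480.11 -177.18   78.8 ] 67.65360032165239
gask [ 479. -211.   33.] [ 477.2 -140.8   33. ] mid [ 478.1 -175.9   33. ] 70.17420221714845
hous [ 466.9 -239.4   30. ] [ 464.3 -113.    30. ] mid [ 465.57 -176.2    30.  ] 126.40852078197429
```

Request:
play_rows --motion '[1,0.1,0.033,0.01,0,0,0,1,0.25,0.033,0.01,0,0,0,1,0.4,0.033,0.01,0,0,0,1,0.55,0.033,0.01,0,0,0,1,0.58,0.033,0.01,0,0,0]' --grip_force 100

```text
clock: 14.3
eef_pos: [523.3, -174.3, 175.1]
tool_rot: [161.4, 89.9, 162.3]
ft_force: [0.7, 0.0, -0.3]
gripper_width: 11.6
```

Run:
```python
from h import *
st();snap('wrist','w11.png');st()
t=cv2.imread('pics/w11.png')
a=cv2.resize(t[120:300,160:360],None,fx=4,fy=4,interpolation=cv2.INTER_CUBIC)
cv2.imwrite('pics/w11c.png',np.clip(a*1.6,0,255).astype(np.uint8))
```

```text
t 14.3 tcp [ 523.3 -174.3  175.1] tooly yaw 90.87 tilt [-0.0014  0.0004] F [ 0.7  0.  -0.3] w 11.6 J [-18.4   4.7  -4.5  80.9  -0.  -19.3]
t 14.35 tcp [ 523.4 -174.3  175.4] tooly yaw 90.88 tilt [-0.0011  0.0004] F [ 0.6  0.3 -0.6] w 11.2 J [-18.4   4.7  -4.5  80.9   0.  -19.3]
```

View pics/w11c.png

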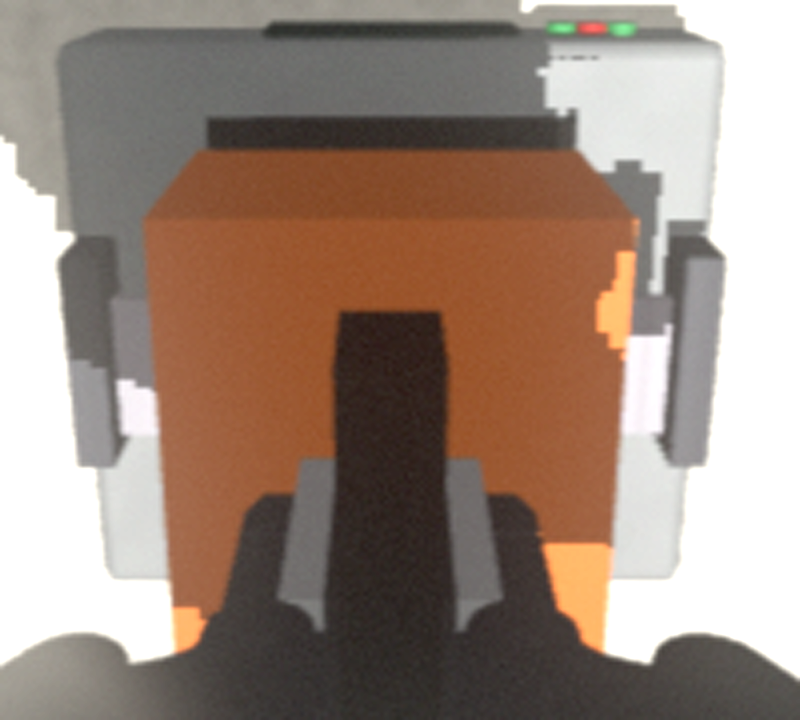

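Request:
play_rows --motion '[1,0.05,0,0,0,0,0,1,0.1,0,0,0,0,0,1,0.15,0,0,0,0,0,1,0.2,0,0,0,0,0,1,0.22,0,0,0,0,0]'

```text
clock: 14.85
eef_pos: [523.6, -174.4, 167.2]
tool_rot: [161.7, 90.0, 162.6]
ft_force: [-0.9, -0.4, -1.0]
gripper_width: 11.8
```

Request:
play_rows --motion '[1,0.02,0,0,0,0,0,1,0.04,0,0,0,0,0,1,0.06,0,0,0,0,0,1,0.07,0,0,0,0,0,1,0.07,0,0,0,0,0]'

```text
clock: 15.35
eef_pos: [523.7, -174.4, 164.7]
tool_rot: [29.2, 90.0, 30.1]
ft_force: [0.2, 0.1, -0.9]
gripper_width: 11.3
```

Request:
play_rows --motion '[1,0.02,0,0,0,0,0,1,0.04,0,0,0,0,0,1,0.06,0,0,0,0,0,1,0.07,0,0,0,0,0,1,0.08,0,0,0,0,0]'

```text
clock: 15.85
eef_pos: [524.0, -174.4, 162.8]
tool_rot: [-11.7, 89.9, -10.8]
ft_force: [-4.3, 1.0, 12.3]
gripper_width: 11.2
```

Request:
play_rows --motion '[1,0.01,0,0,0,0,0,1,0.02,0,0,0,0,0,1,0.03,0,0,0,0,0,1,0.04,0,0,0,0,0,1,0.05,0,0,0,0,0]'

```text
clock: 16.35
eef_pos: [523.9, -174.5, 162.7]
tool_rot: [-16.8, 89.8, -16.0]
ft_force: [-9.9, 3.0, 25.2]
gripper_width: 11.7
```

Run:
```python
from h import *
st();snap('wrist','w12.png');snap('side','s12.png');st()
t=cv2.imread('pics/w12.png')
a=cv2.resize(t[120:300,160:360],None,fx=4,fy=4,interpolation=cv2.INTER_CUBIC)
cv2.imwrite('pics/w12c.png',np.clip(a*1.6,0,255).astype(np.uint8))
t=cv2.imread('pics/s12.png')
a=cv2.resize(t[140:240,260:380],None,fx=6,fy=6,interpolation=cv2.INTER_CUBIC)
cv2.imwrite('pics/s12c.png',np.clip(a*1.6,0,255).astype(np.uint8))
```

```text
t 16.35 tcp [ 523.9 -174.5  162.7] tooly yaw 90.88 tilt [ 0.0031 -0.0009] F [-9.9  3.  25.2] w 11.7 J [-18.4   4.7  -5.8  79.3   0.  -19.3]
t 16.45 tcp [ 523.9 -174.4  162.7] tooly yaw 90.88 tilt [ 0.0031 -0.0008] F [-9.3  2.6 21.8] w 11.5 J [-18.4   4.7  -5.8  79.3   0.  -19.3]
```

View pics/w12c.png

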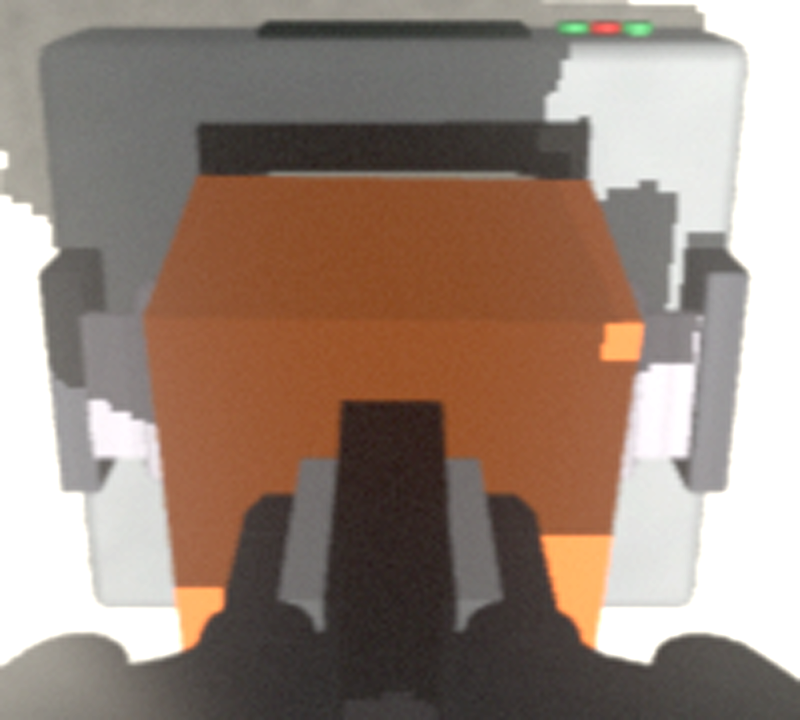

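View pics/s12c.png

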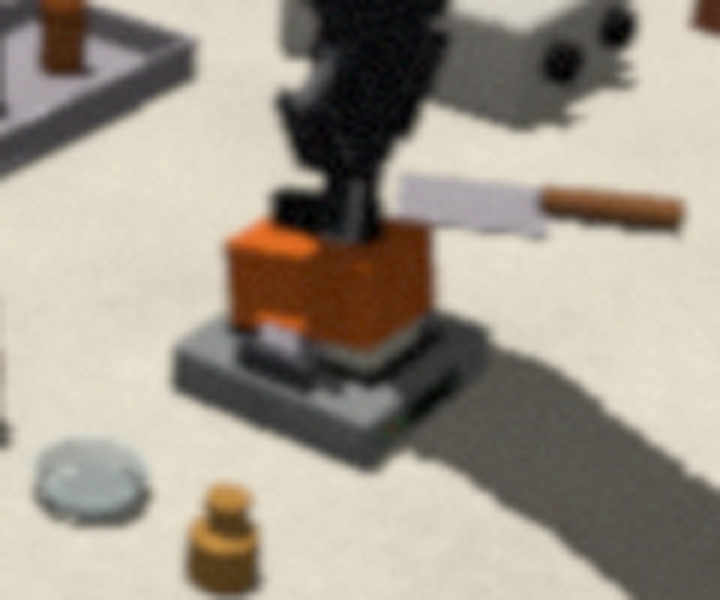

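```bash
cat >> h.py <<'E'
def coverpnp(corn,f,ox,oy,c,M):
    "corn: rimL,rimR,topL,topR (base side), ribL,ribR base end lower; cover frame x outward,y left(world)"
    obj=np.array([[-43,-33,0],[-43,33,0],[-43,-33,46],[-43,33,46],[-30,-7,46],[-30,7,46]],float)
    im=np.array([((x+.5)/f-.5+ox,(y+.5)/f-.5+oy) for x,y in corn],float)
    p=bot.camera_params('wrist');K=np.array([[p['fx'],0,p['cx']],[0,p['fy'],p['cy']],[0,0,1]])
    ok,rv,tv=cv2.solvePnP(obj,im,K,None,flags=cv2.SOLVEPNP_ITERATIVE)
    pr,_=cv2.projectPoints(obj,rv,tv,K,None)
    Tc=p['tool_from_camera'];Rc=cv2.Rodrigues(rv)[0]
    Rw=M@Tc[:3,:3]@Rc; pw=c+M@(Tc[:3,:3]@tv[:,0]+Tc[:3,3])
    print('pos',np.round(pw,1),'euler xyz',np.round(R.from_matrix(Rw).as_euler('xyz',degrees=True),1),'res',np.round(np.linalg.norm(pr[:,0]-im,axis=1),2))
E
python3 - <<'E'
from h import *
M=tgt(90.88)
coverpnp([(197,151),(588,151),(145,217),(634,217),(340,312),(441,312)],4,160,120,np.array([523.1,-175.7,199.1]),M)
coverpnp([(197,151),(580,151),(145,217),(635,217),(340,312),(441,312)],4,160,120,np.array([523.3,-174.3,175.1]),M)
coverpnp([(197,177),(588,180),(145,320),(643,320),(341,402),(442,402)],4,160,120,np.array([523.9,-174.5,162.7]),M)
E
```

```text
pos [ 523.  -176.5   79.5] euler xyz [ 0.6 -0.2  1.1] res [1.03 1.06 0.7  0.96 0.49 0.37]
pos [ 523.4 -175.8   54.8] euler xyz [-0.3 -0.2  0.8] res [0.23 0.24 0.5  0.52 0.47 0.47]
pos [ 526.5 -175.5   40.8] euler xyz [ 0.  11.2  0.7] res [0.29 0.17 0.26 0.47 0.37 0.35]
```

The cover has pitched about 11° in the grip, with its +x end down. The arm's lateral push under load caused this (Fx about -10 N). I'll lift to unload it and check again.

Request:
play_rows --motion '[1,-0.05,0,0,0,0,0,1,-0.1,0,0,0,0,0,1,-0.2,0,0,0,0,0,1,-0.3,0,0,0,0,0,1,-0.4,0,0,0,0,0]' --grip_force 120

```text
clock: 16.95
eef_pos: [523.5, -174.5, 175.4]
tool_rot: [-170.9, 89.9, -170.0]
ft_force: [-0.4, 0.5, -1.8]
gripper_width: 11.0
```

Run:
```python
from h import *
st();snap('wrist','w13.png');st()
t=cv2.imread('pics/w13.png')
a=cv2.resize(t[120:300,160:360],None,fx=4,fy=4,interpolation=cv2.INTER_CUBIC)
cv2.imwrite('pics/w13c.png',np.clip(a*1.6,0,255).astype(np.uint8))
```

```text
t 16.95 tcp [ 523.5 -174.5  175.4] tooly yaw 90.87 tilt [-0.0009 -0.0002] F [-0.4  0.5 -1.8] w 11.0 J [-18.4   4.7  -4.5  80.9  -0.  -19.3]
t 17.0 tcp [ 523.7 -174.6  176.1] tooly yaw 90.87 tilt [-0.     -0.0004] F [0.1 0.4 0.2] w 11.2 J [-18.4   4.6  -4.4  80.9  -0.  -19.3]
```

View pics/w13c.png

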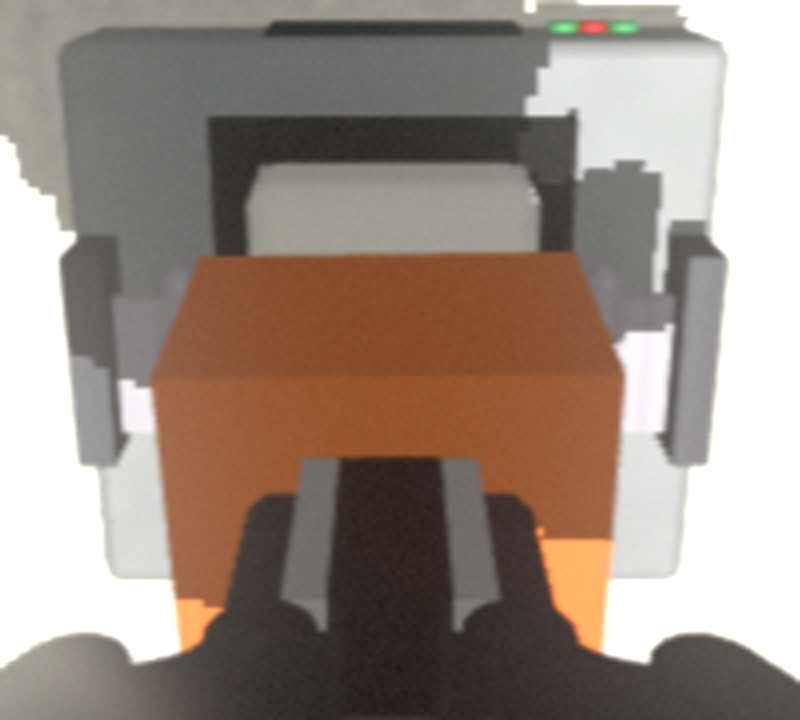

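Run:
```python
from h import *
M=tgt(90.87)
coverpnp([(203,257),(575,254),(153,378),(624,376),(340,458),(442,458)],4,160,120,np.array([523.5,-174.5,175.4]),M)
snap('side','s13.png');t=cv2.imread('pics/s13.png')
a=cv2.resize(t[140:240,260:380],None,fx=6,fy=6,interpolation=cv2.INTER_CUBIC)
cv2.imwrite('pics/s13c.png',np.clip(a*1.6,0,255).astype(np.uint8))
```

```text
pos [ 541.9 -175.4   52.4] euler xyz [-0.   4.9  1.3] res [0.03 0.11 0.26 0.44 0.38 0.91]
```

View pics/s13c.png

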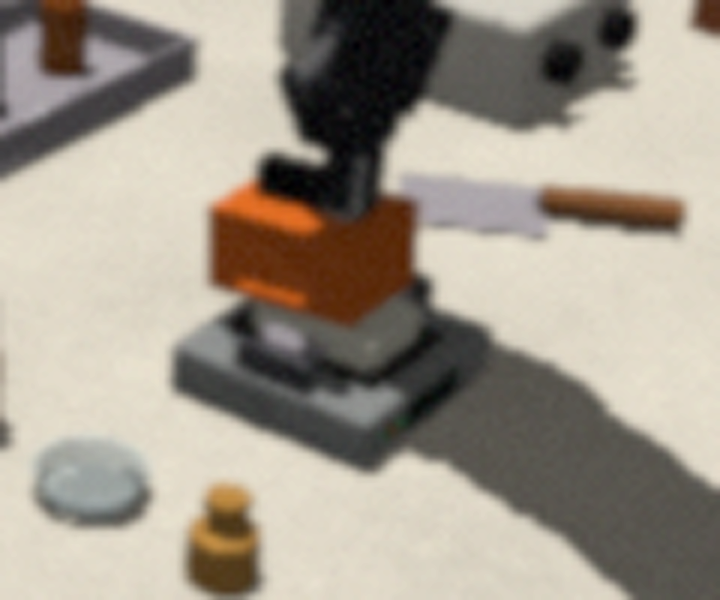

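Request:
play_rows --motion '[1,-0.25,0,0,0,0,0,1,-0.6,0,0,0,0,0,1,-0.95,0,0,0,0,0,1,-1.1,0,0,0,0,0,1,-1.1,0,-0.3,0,0,0]'

```text
clock: 17.55
eef_pos: [512.5, -174.7, 220.8]
tool_rot: [-17.5, 89.9, -16.6]
ft_force: [-0.5, 0.6, -1.3]
gripper_width: 11.1
```

Run:
```python
from h import *
st();plan([373,-175,160],90.9);snap('wrist','w14.png')
t=cv2.imread('pics/w14.png')
a=cv2.resize(t[120:300,160:360],None,fx=4,fy=4,interpolation=cv2.INTER_CUBIC)
cv2.imwrite('pics/w14c.png',np.clip(a*1.6,0,255).astype(np.uint8))
```

```text
t 17.55 tcp [ 512.5 -174.7  220.8] tooly yaw 90.9 tilt [ 0.0022 -0.0007] F [-0.5  0.6 -1.3] w 11.1 J [-18.8   2.8  -1.4  85.7   0.  -19.7]
shift [ 1.512  0.049 -3.49 ] turn [0.    0.021 0.007]
```

View pics/w14c.png

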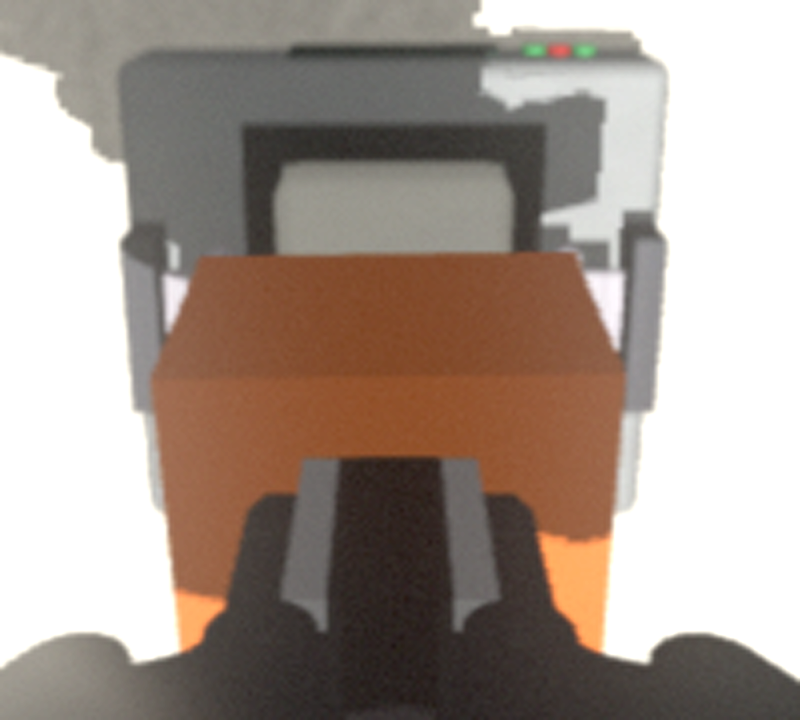

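Request:
play_rows --motion '[1,0,0,-0.7,0,0,0,1,0,0,-1.5,0,0,0,1,0.3,0.02,-2.3,0,0,0,1,0.8,0.05,-3.1,0,0,0,1,1.5,0.05,-3.5,0,0,0]'

```text
clock: 18.1
eef_pos: [369.6, -174.6, 159.2]
tool_rot: [-34.4, 89.9, -33.6]
ft_force: [1.1, -0.4, -0.6]
gripper_width: 11.2
```

Request:
play_rows --motion '[1,0.2,0,0,0,0,0,1,0.5,0,0,0,0,0,1,0.7,0,0,0,0,0,1,0.8,0,0,0,0,0,1,0.8,0,0,0,0,0]'

```text
clock: 18.6
eef_pos: [372.1, -174.6, 127.2]
tool_rot: [151.8, 90.0, 152.8]
ft_force: [0.2, 0.0, -1.4]
gripper_width: 10.9
```

Run:
```python
from h import *
st();plan([373,-175,124],90.9)
```

```text
t 18.6 tcp [ 372.1 -174.6  127.2] tooly yaw 90.91 tilt [-0.0006  0.0003] F [ 0.2  0.  -1.4] w 10.9 J [-25.1 -14.1 -27.3  76.8   0.  -26. ]
shift [ 0.079 -0.01   0.023] turn [ 0.001 -0.006 -0.003]
```

Request:
play_rows --motion '[1,0.02,0,0,0,0,0,1,0.02,0,0,0,0,0,0.5,0.02,0,0,0,0,0,0.5,0.02,0,0,0,0,0,0.5,0.02,0,0,0,0,0]' --grip_force 20

```text
clock: 19.1
eef_pos: [371.8, -174.8, 126.9]
tool_rot: [-24.9, 90.0, -24.1]
ft_force: [0.1, 0.3, 0.4]
gripper_width: 43.1
```

Request:
play_rows --motion '[0.3,-0.5,0,0,0,0,0,0.3,-1,0,0,0,0,0,0.3,-1,0,0.4,0,0,0,0.3,-1,0,0.4,0,0,0,0.3,-1,0,0.4,0,0,0]'

```text
clock: 19.6
eef_pos: [387.4, -174.4, 166.3]
tool_rot: [158.9, 89.9, 159.8]
ft_force: [-0.6, 0.1, 0.6]
gripper_width: 59.9
```

Run:
```python
from h import *
st();snap('wrist','w15.png')
t=cv2.imread('pics/w15.png')
a=cv2.resize(t[100:300,130:380],None,fx=3,fy=3,interpolation=cv2.INTER_CUBIC)
cv2.imwrite('pics/w15c.png',np.clip(a*1.6,0,255).astype(np.uint8))
```

```text
t 19.6 tcp [ 387.4 -174.4  166.3] tooly yaw 90.9 tilt [-0.0009  0.0003] F [-0.6  0.1  0.6] w 59.9 J [-24.2 -12.8 -21.9  80.9  -0.  -25.1]
```

View pics/w15c.png

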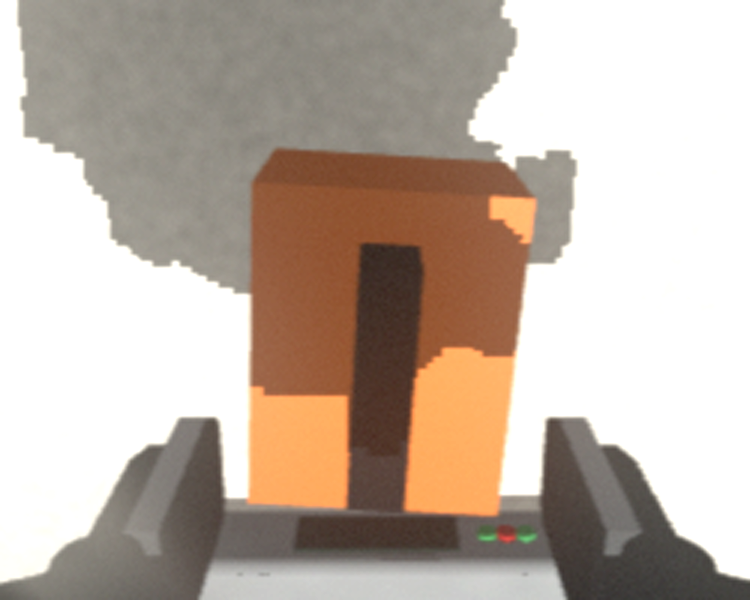

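Run:
```python
from h import *
M=tgt(90.9);c=np.array([387.4,-174.4,166.3])
coverpnp([(275,149),(505,162),(252,183),(536,198),(361,243),(422,248)],3,130,100,c,M)
W=lambda x,y:wray(((x+.5)/3-.5+130,(y+.5)/3-.5+100),c,M)
# order (+x,+y),(+x,-y),(-x,-y),(-x,+y)
q=[atz(W(*p),46) for p in [(498,515),(249,503),(252,183),(536,198)]];print(np.round(q,1),fitrect(q,86,66))
A=atz(W(376.5,510),66);print(A)
st()
```

```text
pos [ 3.916e+02 -1.757e+02  3.000e-01] euler xyz [-0.7 -0.1 -2.4] res [0.3  0.29 0.14 0.26 0.32 0.66]
[[ 435.9 -144.1   46. ]
 [ 433.2 -210.1   46. ]
 [ 347.2 -206.5   46. ]
 [ 349.7 -140.5   46. ]] (array([ 391.51401141, -175.30132844]), np.float64(-2.3624280466382834), array([0.05975054, 0.13863759, 0.03654038, 0.21407188]))
[ 421.33045199 -176.51176429   66.        ]
t 19.65 tcp [ 387.1 -174.3  166.2] tooly yaw 90.89 tilt [-0.0011  0.0004] F [0.7 0.7 0.8] w 60.0 J [-24.2 -12.8 -21.9  80.9  -0.  -25.1]
```

Run:
```python
from h import *
plan([391.5,-174.5,121],87.64)
```

```text
shift [ 1.129 -0.006  0.111] turn [ 0.541 -0.011 -0.004]
```

Request:
play_rows --motion '[0.3,0.1,0,0.1,0.3,0,0,0.3,0.4,0,0.11,0.54,0,0,0.4,0.7,0,0.11,0.54,0,0,0.6,1,0,0.11,0.54,0,0,0.75,1.12,0,0.11,0.54,0,0]'

```text
clock: 20.15
eef_pos: [391.1, -174.1, 119.8]
tool_rot: [159.4, 89.9, 157.0]
ft_force: [-0.9, -0.2, 0.6]
gripper_width: 22.7
```

Request:
play_rows --motion '[0.78,0,0,0,0,0,0,0.78,0.02,0,0,0,0,0,0.78,0.03,0,0,0,0,0,0.78,0.05,0,0,0,0,0,0.78,0.05,0,0,0,0,0]'

```text
clock: 20.65
eef_pos: [392.2, -174.4, 120.0]
tool_rot: [-25.6, 90.0, -27.9]
ft_force: [-0.8, 0.2, 0.7]
gripper_width: 18.9
```

Run:
```python
from h import *
st();plan([391.5,-174.5,121],87.64);snap('wrist','w16.png')
t=cv2.imread('pics/w16.png')
a=cv2.resize(t[130:330,130:380],None,fx=3,fy=3,interpolation=cv2.INTER_CUBIC)
cv2.imwrite('pics/w16c.png',np.clip(a*1.8,0,255).astype(np.uint8))
```

```text
t 20.65 tcp [ 392.2 -174.4  120. ] tooly yaw 87.64 tilt [ 0.0003 -0.0001] F [-0.8  0.2  0.7] w 18.9 J [-24.  -11.3 -25.8  75.4  -0.  -21.6]
shift [-0.025 -0.002 -0.016] turn [0.    0.003 0.001]
```

View pics/w16c.png

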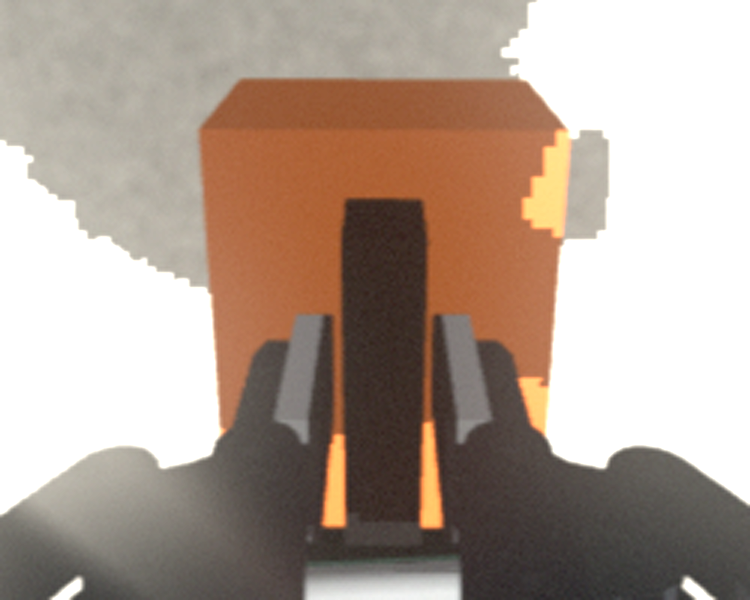

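Request:
play_rows --motion '[0.78,0.01,0,0,0,0,0,0.78,0.02,0,0,0,0,0,0.78,0.03,0,0,0,0,0,0.78,0.03,0,0,0,0,0,0.78,0.03,0,0,0,0,0]'

```text
clock: 21.2
eef_pos: [392.1, -174.4, 118.8]
tool_rot: [-16.8, 90.0, -19.2]
ft_force: [-0.6, 0.2, 3.5]
gripper_width: 18.8
```

Request:
play_rows --motion '[0.82,0,0,0,0,0,0,0.86,0,0,0,0,0,0,1,0,0,0,0,0,0,1,0,0,0,0,0,0,1,0,0,0,0,0,0]' --grip_force 60

```text
clock: 21.7
eef_pos: [392.3, -174.4, 119.1]
tool_rot: [-0.4, 90.0, -2.8]
ft_force: [-0.6, 2.1, 5.3]
gripper_width: 12.7
```

Request:
play_rows --motion '[1,0,0,0,0,0,0,1,0,0,0,0,0,0,1,0,0,0,0,0,0,1,-0.3,0,0,0,0,0,1,-0.8,0,0,0,0,0]' --grip_force 120

```text
clock: 22.2
eef_pos: [391.4, -174.1, 150.3]
tool_rot: [159.5, 89.9, 157.2]
ft_force: [0.6, 0.2, -0.3]
gripper_width: 11.5
```

Run:
```python
from h import *
st();plan([523.6,-174.0,202],91.03);snap('wrist','w17.png')
t=cv2.imread('pics/w17.png')
a=cv2.resize(t[130:330,130:380],None,fx=3,fy=3,interpolation=cv2.INTER_CUBIC)
cv2.imwrite('pics/w17c.png',np.clip(a*1.8,0,255).astype(np.uint8))
```

```text
t 22.2 tcp [ 391.4 -174.1  150.3] tooly yaw 87.64 tilt [-0.0024  0.001 ] F [ 0.6  0.2 -0.3] w 11.5 J [-24.  -11.9 -23.   79.1  -0.  -21.6]
shift [-1.301  0.14   3.3  ] turn [-0.566 -0.023 -0.009]
```

View pics/w17c.png

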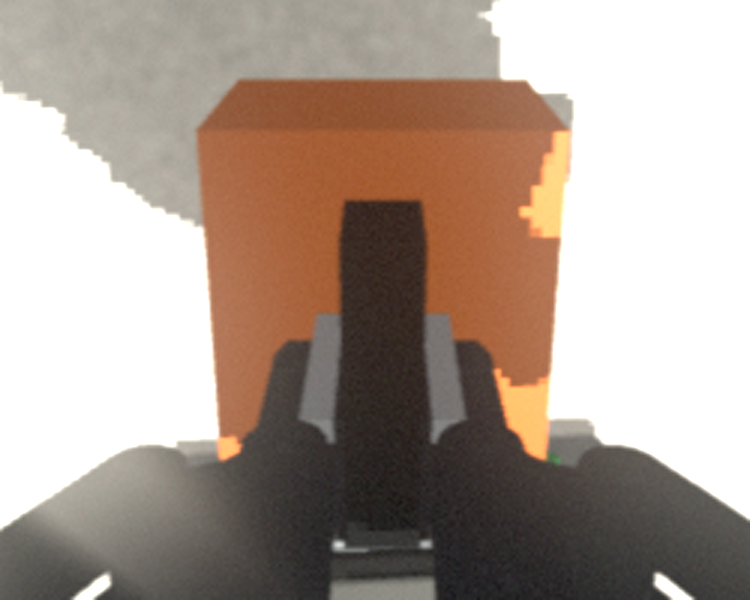

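Request:
play_rows --motion '[1,-0.7,0,0,0,0,0,1,-1.35,0,0.3,0,0,0,1,-1.35,0.05,1.1,-0.2,0,0,1,-1.35,0.1,2,-0.4,0,0,1,-1.35,0.14,2.8,-0.57,0,0]'

```text
clock: 22.75
eef_pos: [505.7, -173.4, 204.9]
tool_rot: [-22.0, 90.0, -20.9]
ft_force: [-2.0, -0.7, -0.4]
gripper_width: 11.4
```

Request:
play_rows --motion '[1,0,0,0.25,0,0,0,1,0,0,0.45,0,0,0,1,0,0,0.45,0,0,0,1,0,0,0.45,0,0,0,1,0,0,0.45,0,0,0]'

```text
clock: 23.25
eef_pos: [521.5, -173.2, 205.0]
tool_rot: [-35.0, 90.0, -33.9]
ft_force: [0.0, 0.2, -0.1]
gripper_width: 11.0
```

Run:
```python
from h import *
st();plan([523.6,-174.0,176],91.03);snap('wrist','w18.png')
t=cv2.imread('pics/w18.png')
a=cv2.resize(t[120:300,160:360],None,fx=4,fy=4,interpolation=cv2.INTER_CUBIC)
cv2.imwrite('pics/w18c.png',np.clip(a*1.6,0,255).astype(np.uint8))
```

```text
t 23.25 tcp [ 521.5 -173.2  205. ] tooly yaw 91.02 tilt [ 0.0002 -0.0001] F [ 0.   0.2 -0.1] w 11.0 J [-18.4   4.   -1.8  84.1  -0.  -19.4]
shift [ 0.725 -0.02   0.053] turn [-0.001  0.002  0.001]
```

View pics/w18c.png

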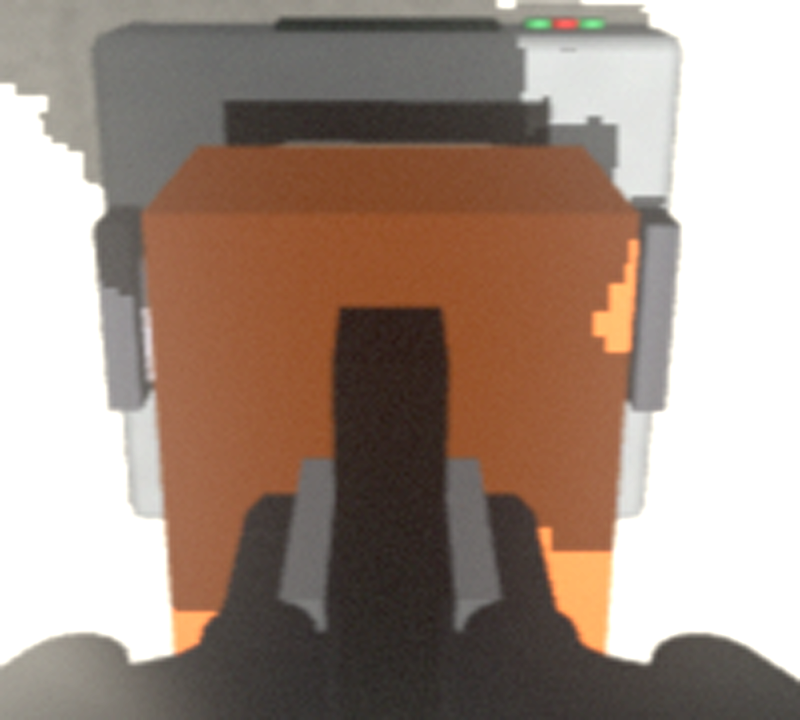

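Run:
```python
from h import *
M=tgt(91.02);c=np.array([521.5,-173.2,205.0])
coverpnp([(198,147),(585,147),(143,212),(637,212),(340,308),(441,308)],4,160,120,c,M)
W=lambda x,y:wray(((x+.5)/4-.5+160,(y+.5)/4-.5+120),c,M)
A=atz(W(224,101),33);B=atz(W(550,99),33);print(A,B,(A+B)/2)
st();plan([523.6,-174.0,176],91.03)
```

```text
pos [ 520.6 -174.2   85.9] euler xyz [ 0.4 -0.2  1.1] res [0.39 0.4  0.52 0.61 0.54 0.47]
[ 478.64769124 -211.14137993   33.        ] [ 476.9330896  -140.50990621   33.        ] [ 477.79039042 -175.82564307   33.        ]
t 23.3 tcp [ 521.5 -173.2  205. ] tooly yaw 91.03 tilt [ 0.0003 -0.0001] F [ 0.1 -0.4 -0.6] w 11.4 J [-18.4   4.   -1.8  84.1  -0.  -19.4]
shift [ 0.726 -0.02   0.051] turn [-0.001  0.003  0.001]
```

Request:
play_rows --motion '[1,0.1,-0.02,0.075,0,0,0,1,0.3,-0.02,0.075,0,0,0,1,0.5,-0.02,0.075,0,0,0,1,0.7,-0.02,0.075,0,0,0,1,0.75,-0.02,0.075,0,0,0]'

```text
clock: 23.8
eef_pos: [524.7, -173.7, 173.0]
tool_rot: [160.5, 89.9, 161.5]
ft_force: [-0.7, -0.3, -0.6]
gripper_width: 11.2
```

Run:
```python
from h import *
st();snap('wrist','w19.png');st()
t=cv2.imread('pics/w19.png')
a=cv2.resize(t[120:300,160:360],None,fx=4,fy=4,interpolation=cv2.INTER_CUBIC)
cv2.imwrite('pics/w19c.png',np.clip(a*1.6,0,255).astype(np.uint8))
```

```text
t 23.8 tcp [ 524.7 -173.7  173. ] tooly yaw 91.06 tilt [-0.002   0.0007] F [-0.7 -0.3 -0.6] w 11.2 J [-18.3   4.9  -4.5  80.7   0.  -19.4]
t 23.85 tcp [ 524.8 -173.7  173.3] tooly yaw 91.06 tilt [-0.0017  0.0006] F [-0.1  0.7 -1.3] w 11.1 J [-18.3   4.9  -4.5  80.8   0.  -19.4]
```

View pics/w19c.png

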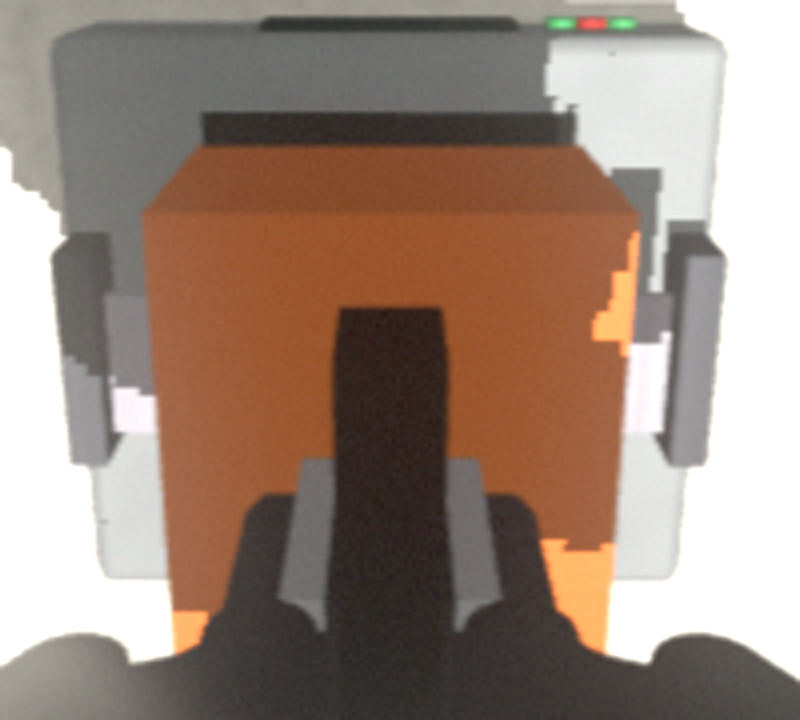

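Request:
play_rows --motion '[1,0.05,0,0,0,0,0,1,0.1,0,0,0,0,0,1,0.15,0,0,0,0,0,1,0.2,0,0,0,0,0,1,0.23,0,0,0,0,0]'

```text
clock: 24.35
eef_pos: [525.2, -173.9, 165.3]
tool_rot: [175.3, 90.0, 176.3]
ft_force: [-0.6, 0.4, -0.4]
gripper_width: 11.3
```

Request:
play_rows --motion '[1,0.01,0,0,0,0,0,1,0.02,0,0,0,0,0,1,0.03,0,0,0,0,0,1,0.03,0,0,0,0,0,1,0.03,0,0,0,0,0]'

```text
clock: 24.85
eef_pos: [525.2, -173.9, 164.3]
tool_rot: [-9.9, 90.0, -8.8]
ft_force: [0.1, -0.6, -0.9]
gripper_width: 11.3
```

Request:
play_rows --motion '[1,0.01,0,-0.012,0,0,0,1,0.02,0,-0.012,0,0,0,1,0.03,0,-0.012,0,0,0,1,0.035,0,-0.012,0,0,0,1,0.035,0,-0.012,0,0,0]'

```text
clock: 25.35
eef_pos: [526.1, -174.2, 165.6]
tool_rot: [-18.9, 89.7, -17.8]
ft_force: [1.5, 0.8, 14.2]
gripper_width: 10.9
```

Request:
play_rows --motion '[1,0.01,0,-0.01,0,0,0,1,0.02,0,-0.01,0,0,0,1,0.02,0,-0.01,0,0,0,1,0.02,0,-0.01,0,0,0,1,0.02,0,-0.01,0,0,0]'

```text
clock: 25.85
eef_pos: [526.0, -174.2, 165.5]
tool_rot: [-16.9, 89.6, -15.8]
ft_force: [2.3, 0.9, 18.5]
gripper_width: 10.9
```

Run:
```python
from h import *
st();snap('wrist','w20.png');st()
t=cv2.imread('pics/w20.png')
a=cv2.resize(t[120:300,160:360],None,fx=4,fy=4,interpolation=cv2.INTER_CUBIC)
cv2.imwrite('pics/w20c.png',np.clip(a*1.6,0,255).astype(np.uint8))
```

```text
t 25.85 tcp [ 526.  -174.2  165.5] tooly yaw 91.07 tilt [ 0.0065 -0.0019] F [ 2.3  0.9 18.5] w 10.9 J [-18.3   4.7  -5.5  79.4   0.  -19.4]
t 25.9 tcp [ 526.  -174.3  165.5] tooly yaw 91.07 tilt [ 0.0065 -0.0019] F [ 2.6  1.  17.6] w 11.0 J [-18.3   4.7  -5.5  79.4   0.  -19.4]
```

View pics/w20c.png

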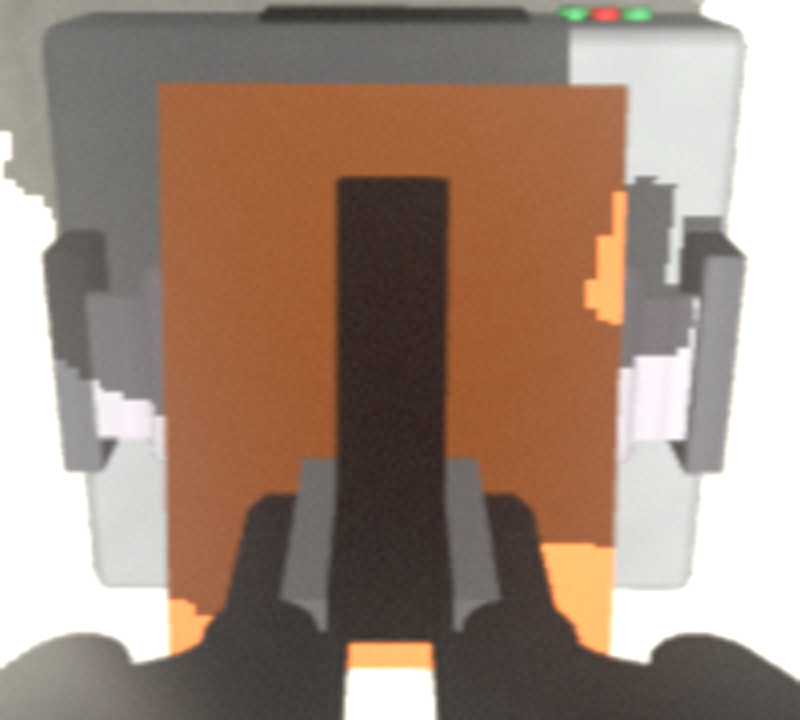

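The cover slid along the rib and pitched the other way. Gripping the rib across its width doesn't hold it against pitching. I'll set the cover back on the clear bench and regrip the rib by its 60 mm length, so the fingertips bear on both ends of the cover.

Request:
play_rows --motion '[1,-0.1,0,0,0,0,0,1,-0.4,0,0,0,0,0,1,-0.8,0,0,0,0,0,1,-1.2,0,0,0,0,0,1,-1.5,0,0,0,0,0]'

```text
clock: 26.4
eef_pos: [524.3, -173.9, 223.3]
tool_rot: [-42.0, 90.0, -40.9]
ft_force: [0.1, 0.5, -0.5]
gripper_width: 10.7
```

Run:
```python
from h import *
st();snap('wrist','w21.png')
t=cv2.imread('pics/w21.png')
a=cv2.resize(t[80:300,130:380],None,fx=3,fy=3,interpolation=cv2.INTER_CUBIC)
cv2.imwrite('pics/w21c.png',np.clip(a*1.6,0,255).astype(np.uint8))
print(bot.observe()['ft_torque']); plan([400,-174,145],91)
```

```text
t 26.4 tcp [ 524.3 -173.9  223.3] tooly yaw 91.05 tilt [ 0.0001 -0.0001] F [ 0.1  0.5 -0.5] w 10.7 J [-18.3   4.4   0.5  86.1  -0.  -19.4]
[0.04275824 0.04399849 0.03382804]
shift [ 1.995  0.059 -3.122] turn [0.009 0.022 0.008]
```

View pics/w21c.png

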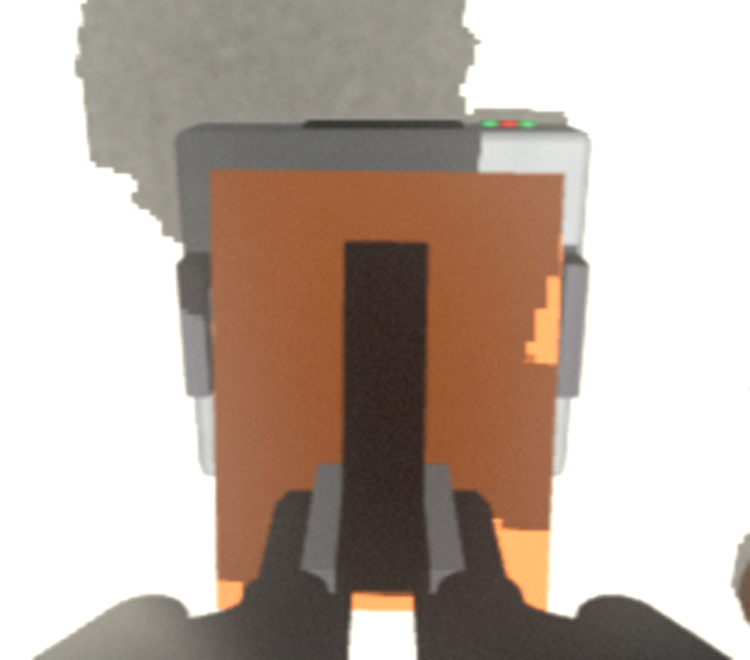

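Request:
play_rows --motion '[1,0,0,-0.5,0,0,0,1,0,0,-1.3,0,0,0,1,0.4,0.02,-2.1,0,0,0,1,1.2,0.05,-2.9,0,0,0,1,1.9,0.05,-3.12,0,0,0]'

```text
clock: 26.95
eef_pos: [397.1, -173.9, 144.9]
tool_rot: [174.1, 90.0, 175.1]
ft_force: [0.1, -0.1, -0.5]
gripper_width: 10.9
```

Request:
play_rows --motion '[1,0.1,0,0,0,0,0,1,0.2,0,0,0,0,0,1,0.3,0,0,0,0,0,1,0.35,0,0,0,0,0,1,0.4,0,0,0,0,0]'

```text
clock: 27.45
eef_pos: [401.3, -174.4, 131.7]
tool_rot: [-10.1, 89.8, -9.0]
ft_force: [2.6, 3.1, 13.8]
gripper_width: 11.0
```

Request:
play_rows --motion '[0.6,-0.03,0,0,0,0,0,0.3,-0.03,0,0,0,0,0,0.3,-0.4,0,0,0,0,0,0.1,-0.9,0,0,0,0,0,0,-1.5,0,0,1,0,0]' --grip_force 20

```text
clock: 27.95
eef_pos: [399.3, -174.1, 191.3]
tool_rot: [163.1, 90.0, 158.1]
ft_force: [1.6, 0.1, 0.7]
gripper_width: 81.6
```

Request:
play_rows --motion '[0,0,0,0,1.4,0,0,0,0,0,0,2.8,0,0,0,0,0,0,4.2,0,0,0,0,0,0,5.6,0,0,0,0,0,0,7,0,0]'

```text
clock: 28.45
eef_pos: [399.7, -174.2, 191.2]
tool_rot: [20.1, 90.0, -27.2]
ft_force: [0.7, -0.5, 0.5]
gripper_width: 85.5
```

Request:
play_rows --motion '[0,0,0,0,1.4,0,0,0,0,0,0,2.8,0,0,0,0,0,0,4.2,0,0,0,0,0,0,5.6,0,0,0,0,0,0,7,0,0]'

```text
clock: 28.95
eef_pos: [399.6, -174.2, 191.2]
tool_rot: [62.1, 90.0, -27.2]
ft_force: [-0.6, 0.4, 0.6]
gripper_width: 85.5
```

Run:
```python
from h import *
st();snap('wrist','w22.png');st()
```

```text
t 28.95 tcp [ 399.6 -174.2  191.2] tooly yaw 0.71 tilt [ 0.0006 -0.0003] F [-0.6  0.4  0.6] w 85.5 J [-23.6 -11.5 -18.1  83.4  -0.   65.7]
t 29.0 tcp [ 399.6 -174.3  191.2] tooly yaw 0.19 tilt [ 0.0007 -0.0004] F [-0.3  0.   0.5] w 85.5 J [-23.6 -11.5 -18.1  83.4  -0.   66.3]
```

View pics/w22.png

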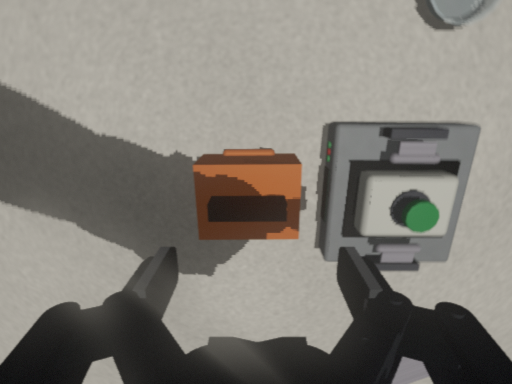

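Run:
```python
from h import *
t=cv2.imread('pics/w22.png')
a=cv2.resize(t[140:250,180:320],None,fx=5.5,fy=5.5,interpolation=cv2.INTER_CUBIC)
cv2.imwrite('pics/w22c.png',np.clip(a*1.8,0,255).astype(np.uint8))
```

```text
(no output)
```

View pics/w22c.png

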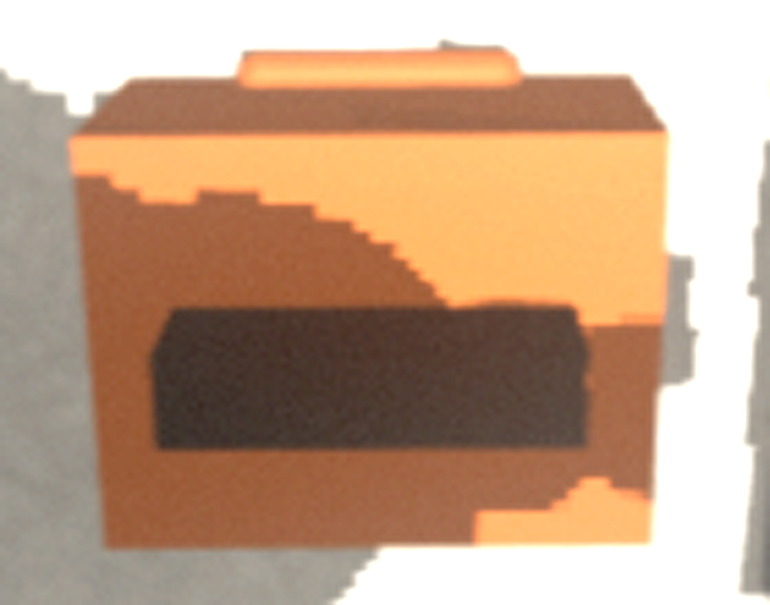

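Run:
```python
from h import *
M=tgt(0.71);c=np.array([399.6,-174.2,191.2])
W=lambda x,y:wray(((x+.5)/5.5-.5+180,(y+.5)/5.5-.5+140),c,M)
q=[atz(W(*p),46) for p in [(667,131),(650,543),(105,547),(70,134)]];print(np.round(q,1));m,a,r=fitrect(q,86,66);print(m,a,r)
A=atz(W(155,448),66);B=atz(W(585,447),66);print(A,B,(A+B)/2)
st();plan([m[0],m[1],128],a)
```

```text
[[ 434.3 -141.3   46. ]
 [ 435.8 -207.2   46. ]
 [ 350.2 -209.    46. ]
 [ 348.8 -142.9   46. ]]
[ 392.28194501 -175.07777756] 1.1876639345638813 [0.29614363 0.16904036 0.27386238 0.20846603]
[ 362.58833563 -182.77484851   66.        ] [ 422.46987213 -181.83373003   66.        ] [ 392.52910388 -182.30428927   66.        ]
t 29.0 tcp [ 399.6 -174.3  191.2] tooly yaw 0.19 tilt [ 0.0007 -0.0004] F [-0.3  0.   0.5] w 85.5 J [-23.6 -11.5 -18.1  83.4  -0.   66.3]
shift [ 1.58  -0.185  0.019] turn [-0.166  0.004 -0.006]
```

Request:
play_rows --motion '[0.1,0.5,-0.1,0,-0.17,0,0,0.1,1,-0.16,0.02,-0.17,0,0,0.15,1.5,-0.16,0.02,-0.17,0,0,0.2,1.75,-0.16,0.02,-0.17,0,0,0.2,1.75,-0.16,0.02,-0.17,0,0]'

```text
clock: 29.5
eef_pos: [392.7, -174.9, 119.5]
tool_rot: [-116.6, 89.9, 155.5]
ft_force: [-0.4, -0.2, -0.1]
gripper_width: 68.4
```

Run:
```python
from h import *
st();snap('wrist','w23.png');st();plan([393.3,-175.1,115],1.2)
t=cv2.imread('pics/w23.png')
a=cv2.resize(t[140:340,130:390],None,fx=3,fy=3,interpolation=cv2.INTER_CUBIC)
cv2.imwrite('pics/w23c.png',np.clip(a*1.8,0,255).astype(np.uint8))
```

```text
t 29.5 tcp [ 392.7 -174.9  119.5] tooly yaw 2.17 tilt [-0.0016  0.0007] F [-0.4 -0.2 -0.1] w 68.4 J [-24.  -11.1 -25.7  75.5   0.   63.8]
t 29.55 tcp [ 393.1 -175.1  120.5] tooly yaw 2.15 tilt [-0.0004  0.0001] F [0.9 0.6 0.4] w 68.2 J [-24.  -11.1 -25.6  75.5  -0.   63.8]
shift [0.136 0.004 0.001] turn [ 0.158 -0.001  0.003]
```

View pics/w23c.png

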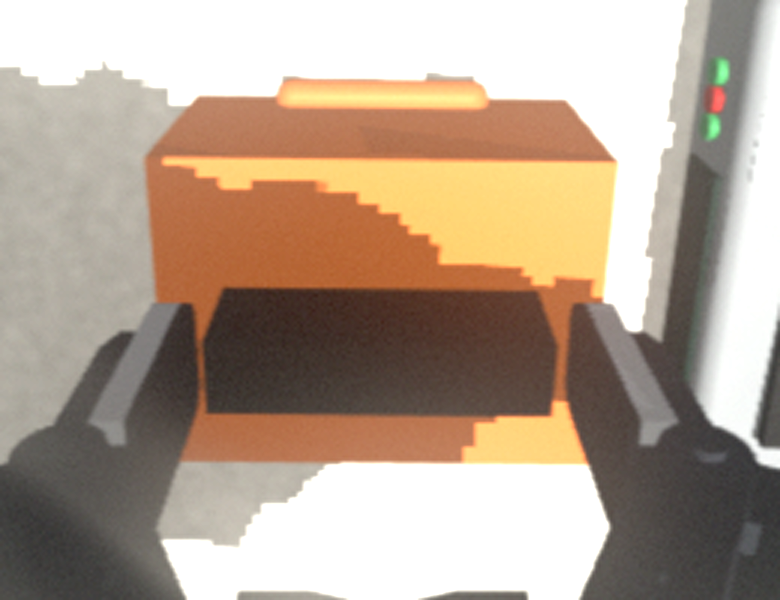

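Request:
play_rows --motion '[0.2,0.05,0,0,0,0,0,0.2,0.1,0,0,0,0,0,0.2,0.13,0,0,0,0,0,0.2,0.15,0,0,0,0,0,0.2,0.15,0,0,0,0,0]'

```text
clock: 30.05
eef_pos: [393.1, -175.1, 114.1]
tool_rot: [-155.6, 90.0, 116.4]
ft_force: [0.6, 0.0, -0.7]
gripper_width: 68.0
```

Request:
play_rows --motion '[0.22,0.02,0,0,0,0,0,0.22,0.04,0,0,0,0,0,0.22,0.06,0,0,0,0,0,0.22,0.07,0,0,0,0,0,0.22,0.08,0,0,0,0,0]'

```text
clock: 30.55
eef_pos: [393.2, -175.1, 111.8]
tool_rot: [66.4, 90.0, -21.5]
ft_force: [-5.4, 2.2, 13.6]
gripper_width: 66.6
```

Request:
play_rows --motion '[0.22,-0.03,0,0,0,0,0,0.25,-0.05,0,0,0,0,0,0.3,-0.05,0,0,0,0,0,0.4,-0.05,0,0,0,0,0,0.4,-0.05,0,0,0,0,0]' --grip_force 60

```text
clock: 31.05
eef_pos: [392.7, -175.2, 113.9]
tool_rot: [-38.5, 89.9, -126.5]
ft_force: [-8.5, 1.1, 14.2]
gripper_width: 58.8
```

Request:
play_rows --motion '[0.5,0,0,0,0,0,0,0.5,0,0,0,0,0,0,0.5,0,0,0,0,0,0,0.5,0,0,0,0,0,0,0.5,0,0,0,0,0,0]'

```text
clock: 31.55
eef_pos: [392.7, -175.2, 113.9]
tool_rot: [-44.0, 89.9, -131.9]
ft_force: [-8.7, 0.7, 14.2]
gripper_width: 58.7
```

Request:
play_rows --motion '[0.5,-0.05,0,0,0,0,0,0.5,-0.3,0,0,0,0,0,0.5,-0.9,0,0,0,0,0,0.5,-1.7,0,0,0,0,0,0.5,-2.2,0,0,0,0,0]'

```text
clock: 32.05
eef_pos: [393.4, -175.2, 203.3]
tool_rot: [67.0, 89.9, -21.0]
ft_force: [-0.2, 0.3, -0.8]
gripper_width: 58.6
```

Run:
```python
from h import *
st();snap('wrist','w24.png');plan([524.3,-175.1,198],1.15)
t=cv2.imread('pics/w24.png')
a=cv2.resize(t[140:340,130:390],None,fx=3,fy=3,interpolation=cv2.INTER_CUBIC)
cv2.imwrite('pics/w24c.png',np.clip(a*1.8,0,255).astype(np.uint8))
```

```text
t 32.05 tcp [ 393.4 -175.2  203.3] tooly yaw 2.08 tilt [ 0.0016 -0.0006] F [-0.2  0.3 -0.8] w 58.6 J [-24.  -12.4 -17.5  84.8   0.   63.9]
shift [0.215 3.251 0.107] turn [ 0.154  0.021 -0.046]
```

View pics/w24c.png

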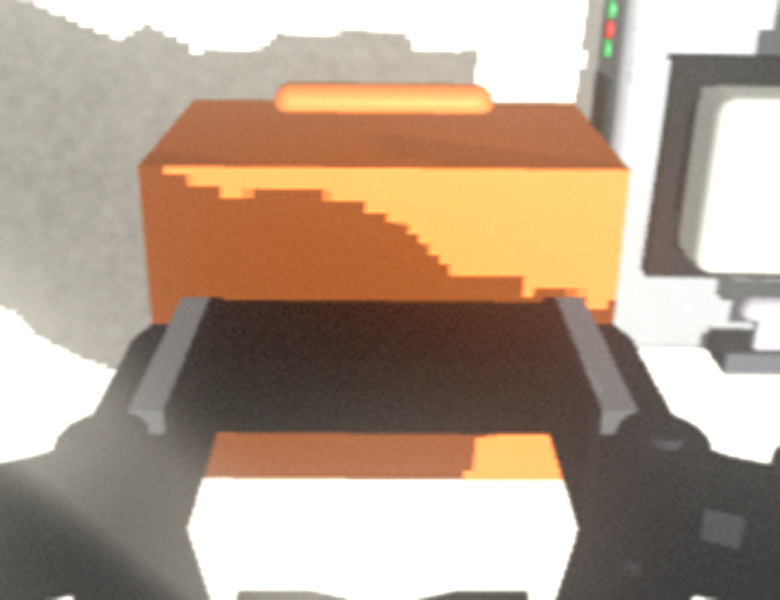

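Request:
play_rows --motion '[0.5,0,0.4,0.02,0,0,0,0.5,0,1.2,0.05,0.1,0,0,0.5,0,2.1,0.08,0.17,0,0,0.5,0,2.9,0.1,0.17,0,0,0.5,0,3.25,0.11,0.17,0,0]' --grip_force 80

```text
clock: 32.6
eef_pos: [525.3, -174.5, 200.1]
tool_rot: [-138.6, 90.0, 132.5]
ft_force: [-0.3, -0.5, -1.4]
gripper_width: 58.4
```

Request:
play_rows --motion '[0.5,0,0,0,0,0,0,0.5,0,0,0,0,0,0,0.5,0,0,0,0,0,0,0.5,0,0,0,0,0,0,0.5,0,0,0,0,0,0]'

```text
clock: 33.1
eef_pos: [522.7, -174.9, 201.2]
tool_rot: [67.2, 90.0, -21.8]
ft_force: [0.7, 0.3, -1.2]
gripper_width: 58.1
```

Run:
```python
from h import *
st();snap('wrist','w25.png');st()
t=cv2.imread('pics/w25.png')
a=cv2.resize(t[100:300,130:390],None,fx=3,fy=3,interpolation=cv2.INTER_CUBIC)
cv2.imwrite('pics/w25c.png',np.clip(a*1.8,0,255).astype(np.uint8))
```

```text
t 33.1 tcp [ 522.7 -174.9  201.2] tooly yaw 1.03 tilt [ 0.0005 -0.0002] F [ 0.7  0.3 -1.2] w 58.1 J [-18.5   4.3  -2.   83.7  -0.   70.5]
t 33.15 tcp [ 522.8 -174.9  201.2] tooly yaw 1.04 tilt [ 0.0005 -0.0001] F [-0.  -0.4 -1.9] w 58.0 J [-18.5   4.3  -2.   83.7   0.   70.5]
```

View pics/w25c.png

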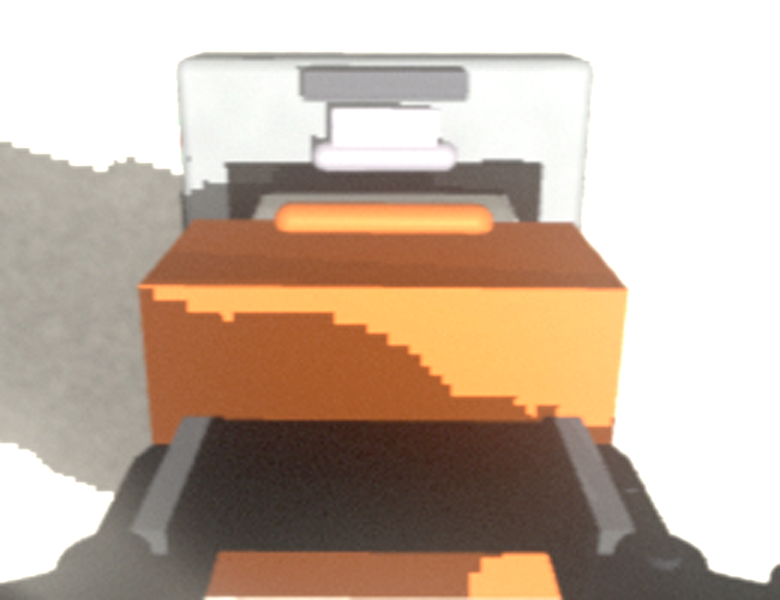

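```bash
cat >> h.py <<'E'
def coverpnp2(corn,f,ox,oy,c,M):
    obj=np.array([[-43,33,0],[43,33,0],[-43,33,46],[43,33,46]],float)
    im=np.array([((x+.5)/f-.5+ox,(y+.5)/f-.5+oy) for x,y in corn],float)
    p=bot.camera_params('wrist');K=np.array([[p['fx'],0,p['cx']],[0,p['fy'],p['cy']],[0,0,1]])
    ok,rv,tv=cv2.solvePnP(obj,im,K,None,flags=cv2.SOLVEPNP_ITERATIVE)
    pr,_=cv2.projectPoints(obj,rv,tv,K,None)
    Tc=p['tool_from_camera'];Rc=cv2.Rodrigues(rv)[0]
    Rw=M@Tc[:3,:3]@Rc; pw=c+M@(Tc[:3,:3]@tv[:,0]+Tc[:3,3])
    print('pos',np.round(pw,1),'euler',np.round(R.from_matrix(Rw).as_euler('xyz',degrees=True),1),'res',np.round(np.linalg.norm(pr[:,0]-im,axis=1),2))
E
python3 - <<'E'
from h import *
M=tgt(1.04);c=np.array([522.7,-174.9,201.2])
coverpnp2([(190,222),(574,222),(139,287),(627,287)],3,130,100,c,M)
W=lambda x,y:wray(((x+.5)/3-.5+130,(y+.5)/3-.5+100),c,M)
for n,z,a,b in [('gask',33,(226,163),(541,163)),('rim',87.3,(190,222),(574,222)),('top',133.3,(139,287),(627,287))]:
    A=atz(W(*a),z);B=atz(W(*b),z);print(n,A,B,(A+B)/2)
E
```

```text
pos [ 523.3 -175.6   87.4] euler [-0.3  0.3  1. ] res [0.93 0.93 0.54 0.54]
gask [ 477.74198285 -140.17433051   33.        ] [ 568.27685999 -138.47266789   33.        ] [ 523.00942142 -139.3234992    33.        ]
rim [ 479.06342273 -143.41490892   87.3       ] [ 566.29033791 -141.77219996   87.3       ] [ 522.67688032 -142.59355444   87.3       ]
top [ 480.19401775 -143.07034336  133.3       ] [ 565.56013295 -141.45903121  133.3       ] [ 522.87707535 -142.26468729  133.3       ]
```

Request:
play_rows --motion '[0.5,0.15,0.006,-0.015,0,0,0,0.5,0.4,0.006,-0.015,0,0,0,0.5,0.65,0.006,-0.015,0,0,0,0.5,0.8,0.006,-0.015,0,0,0,0.5,0.85,0.006,-0.015,0,0,0]'

```text
clock: 33.65
eef_pos: [523.0, -174.0, 165.5]
tool_rot: [-108.5, 89.9, 162.5]
ft_force: [0.2, -0.3, -0.8]
gripper_width: 58.1
```

Request:
play_rows --motion '[0.5,0.05,0,0,0,0,0,0.5,0.1,0,0,0,0,0,0.5,0.15,0,0,0,0,0,0.5,0.18,0,0,0,0,0,0.5,0.18,0,0,0,0,0]'

```text
clock: 34.15
eef_pos: [523.4, -174.2, 159.6]
tool_rot: [-91.7, 90.0, 179.4]
ft_force: [-0.0, -0.2, -0.6]
gripper_width: 57.9
```

Request:
play_rows --motion '[0.5,0.02,0,0,0,0,0,0.5,0.04,0,0,0,0,0,0.5,0.06,0,0,0,0,0,0.5,0.07,0,0,0,0,0,0.5,0.08,0,0,0,0,0]' --grip_force 80

```text
clock: 34.65
eef_pos: [523.8, -174.7, 157.7]
tool_rot: [50.8, 89.9, -38.2]
ft_force: [-0.6, -1.9, 9.6]
gripper_width: 57.9
```

Request:
play_rows --motion '[0.5,0.01,0,0,0,0,0,0.5,0.02,0,0,0,0,0,0.5,0.03,0,0,0,0,0,0.5,0.03,0,0,0,0,0,0.5,0.03,0,0,0,0,0]'

```text
clock: 35.15
eef_pos: [524.0, -174.5, 157.0]
tool_rot: [65.4, 89.8, -23.6]
ft_force: [-1.9, -0.0, 10.5]
gripper_width: 57.9
```

Run:
```python
from h import *
st();print(bot.observe()['ft_torque']);snap('wrist','w26.png');st()
t=cv2.imread('pics/w26.png')
a=cv2.resize(t[100:300,130:390],None,fx=3,fy=3,interpolation=cv2.INTER_CUBIC)
cv2.imwrite('pics/w26c.png',np.clip(a*1.8,0,255).astype(np.uint8))
```

```text
t 35.15 tcp [ 524.  -174.5  157. ] tooly yaw 1.05 tilt [ 0.0026 -0.0011] F [-1.9 -0.  10.5] w 57.9 J [-18.4   4.8  -6.3  78.7  -0.   70.5]
[-0.17976971  0.43284685  0.07133852]
t 35.2 tcp [ 524.  -174.5  157. ] tooly yaw 1.05 tilt [ 0.0026 -0.0011] F [-1.8 -0.5 10.8] w 58.3 J [-18.4   4.8  -6.3  78.7  -0.   70.5]
```

View pics/w26c.png

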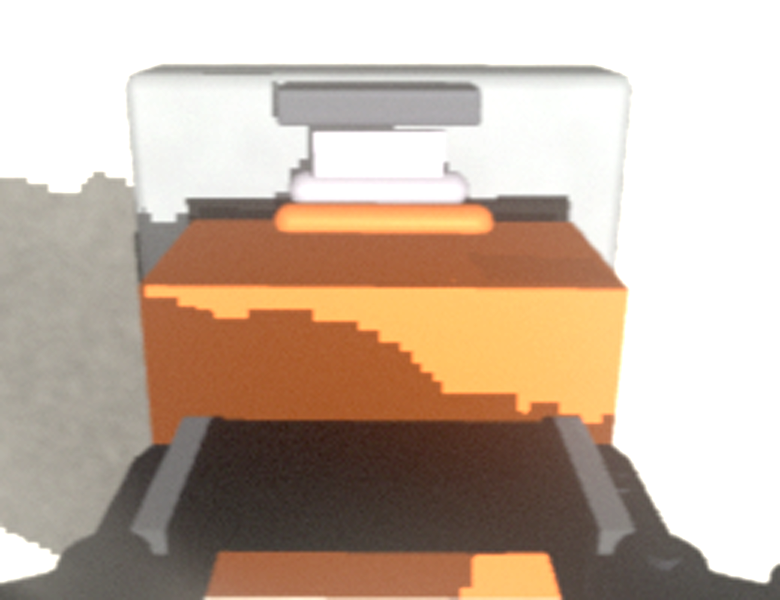

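Request:
play_rows --motion '[0.5,0.01,0,0,0,0,0,0.5,0.02,0,0,0,0,0,0.5,0.03,0,0,0,0,0,0.5,0.04,0,0,0,0,0,0.5,0.05,0,0,0,0,0]'

```text
clock: 35.7
eef_pos: [524.2, -174.4, 154.7]
tool_rot: [70.4, 89.8, -18.5]
ft_force: [0.9, -0.8, 7.0]
gripper_width: 57.9
```

Request:
play_rows --motion '[0.5,0.01,0,0,0,0,0,0.5,0.02,0,0,0,0,0,0.5,0.03,0,0,0,0,0,0.5,0.04,0,0,0,0,0,0.5,0.05,0,0,0,0,0]'

```text
clock: 36.2
eef_pos: [523.6, -174.2, 151.2]
tool_rot: [64.9, 90.0, -24.0]
ft_force: [2.1, -1.1, -0.0]
gripper_width: 57.8
```

Request:
play_rows --motion '[0.5,0.01,0,0,0,0,0,0.5,0.02,0,0,0,0,0,0.5,0.03,0,0,0,0,0,0.5,0.04,0,0,0,0,0,0.5,0.05,0,0,0,0,0]'

```text
clock: 36.7
eef_pos: [523.1, -174.1, 148.7]
tool_rot: [-101.8, 89.9, 169.2]
ft_force: [0.5, -0.9, -3.5]
gripper_width: 57.8
```

Request:
play_rows --motion '[0.5,0.01,0,0,0,0,0,0.5,0.02,0,0,0,0,0,0.5,0.03,0,0,0,0,0,0.5,0.03,0,0,0,0,0,0.5,0.03,0,0,0,0,0]'

```text
clock: 37.2
eef_pos: [523.2, -174.1, 147.7]
tool_rot: [-108.1, 90.0, 163.0]
ft_force: [-1.4, -1.7, -6.0]
gripper_width: 58.2
```

Request:
play_rows --motion '[0.5,0.01,0,0,0,0,0,0.5,0.02,0,0,0,0,0,0.5,0.03,0,0,0,0,0,0.5,0.03,0,0,0,0,0,0.5,0.03,0,0,0,0,0]'

```text
clock: 37.7
eef_pos: [523.3, -174.2, 147.2]
tool_rot: [4.6, 90.0, -84.4]
ft_force: [-5.6, -1.2, 1.7]
gripper_width: 58.0
```

Request:
play_rows --motion '[0.5,0.01,0,0,0,0,0,0.5,0.02,0,0,0,0,0,0.5,0.025,0,0,0,0,0,0.5,0.025,0,0,0,0,0,0.5,0.025,0,0,0,0,0]'

```text
clock: 38.2
eef_pos: [523.3, -174.2, 147.2]
tool_rot: [49.5, 90.0, -39.5]
ft_force: [-8.0, -1.0, 8.3]
gripper_width: 58.5
```

Request:
play_rows --motion '[0.5,0.01,-0.01,0,0,0,0,0.5,0.02,-0.01,0,0,0,0,0.5,0.025,-0.01,0,0,0,0,0.5,0.025,-0.01,0,0,0,0,0.5,0.025,-0.01,0,0,0]'

```text
invalid input
```

Request:
play_rows --motion '[0.5,0,0,0,0,0,0,0.5,0,0,0,0,0,0,0.5,0,0,0,0,0,0,0.5,0,0,0,0,0,0,0.5,0,0,0,0,0,0]'

```text
clock: 38.7
eef_pos: [523.3, -174.2, 147.2]
tool_rot: [50.0, 90.0, -39.0]
ft_force: [-7.5, 0.3, 9.2]
gripper_width: 58.2
```

Run:
```python
from h import *
st();snap('wrist','w27.png');snap('side','s27.png');st()
t=cv2.imread('pics/w27.png')
a=cv2.resize(t[100:300,130:390],None,fx=3,fy=3,interpolation=cv2.INTER_CUBIC)
cv2.imwrite('pics/w27c.png',np.clip(a*1.8,0,255).astype(np.uint8))
t=cv2.imread('pics/s27.png')
a=cv2.resize(t[140:240,240:380],None,fx=5,fy=5,interpolation=cv2.INTER_CUBIC)
cv2.imwrite('pics/s27c.png',np.clip(a*1.6,0,255).astype(np.uint8))
```

```text
t 38.7 tcp [ 523.3 -174.2  147.2] tooly yaw 1.05 tilt [ 0.0006 -0.0005] F [-7.5  0.3  9.2] w 58.2 J [-18.4   5.   -7.2  77.7  -0.   70.5]
t 38.8 tcp [ 523.3 -174.2  147.2] tooly yaw 1.05 tilt [ 0.0006 -0.0005] F [-7.9 -0.9  8.5] w 58.3 J [-18.4   5.   -7.2  77.7  -0.   70.5]
```

View pics/w27c.png

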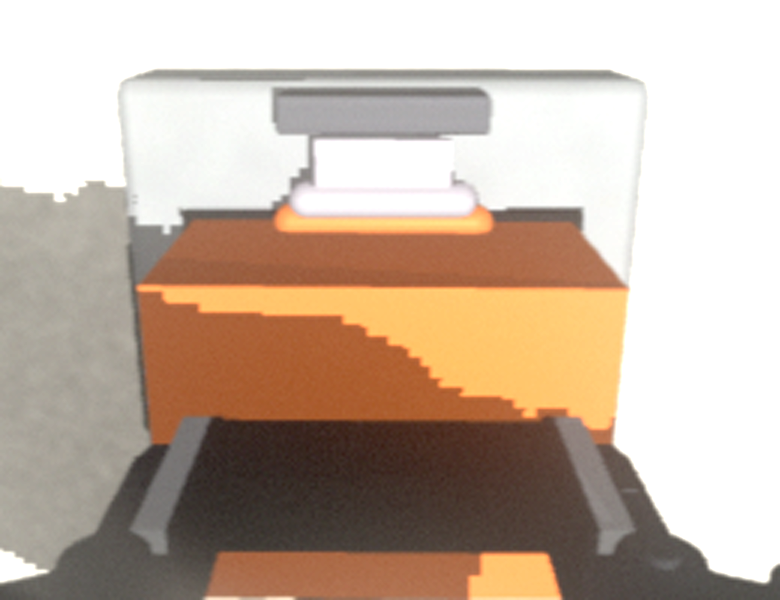

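View pics/s27c.png

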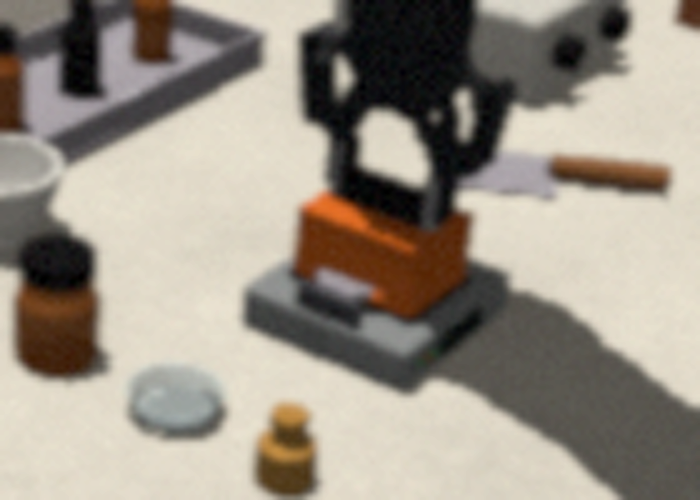

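The side view shows the cover down on the seal, and the bead is now under the clip bar at about (385,215). Fz is only about 9 N, and one call was refused because it was a number short. I'll add push now.

Request:
play_rows --motion '[0.5,0.01,-0.01,0,0,0,0,0.5,0.02,-0.01,0,0,0,0,0.5,0.025,-0.01,0,0,0,0,0.5,0.025,-0.01,0,0,0,0,0.5,0.025,-0.01,0,0,0,0]'

```text
clock: 39.3
eef_pos: [523.2, -174.2, 147.2]
tool_rot: [67.7, 89.9, -21.3]
ft_force: [-7.4, 1.6, 13.9]
gripper_width: 58.2
```

Request:
play_rows --motion '[0.5,0,0,0,0,0,0,0.5,0,0,0,0,0,0,0.5,0,0,0,0,0,0,0.5,0,0,0,0,0,0,0.5,0,0,0,0,0,0]'

```text
clock: 39.8
eef_pos: [523.2, -174.2, 147.2]
tool_rot: [67.8, 89.9, -21.1]
ft_force: [-8.4, 0.5, 15.1]
gripper_width: 58.8
```

Run:
```python
from h import *
st();snap('wrist','w28.png');snap('top','t28.png');st()
M=cur()[1];c=cur()[0]
t=cv2.imread('pics/w28.png')
a=cv2.resize(t[100:300,130:390],None,fx=3,fy=3,interpolation=cv2.INTER_CUBIC)
cv2.imwrite('pics/w28c.png',np.clip(a*1.8,0,255).astype(np.uint8))
coverpnp2([(188,222),(575,222),(137,286),(628,286)],3,130,100,c,M)
```

```text
t 39.8 tcp [ 523.2 -174.2  147.2] tooly yaw 1.06 tilt [ 0.0019 -0.0007] F [-8.4  0.5 15.1] w 58.8 J [-18.4   4.9  -7.3  77.6  -0.   70.5]
t 39.9 tcp [ 523.2 -174.2  147.2] tooly yaw 1.06 tilt [ 0.0019 -0.0008] F [-8.5  0.6 14.9] w 58.0 J [-18.4   4.9  -7.3  77.6  -0.   70.5]
pos [ 523.9 -174.7   34.5] euler [-0.7  0.2  1. ] res [1.11 1.11 0.64 0.64]
```

View pics/w28c.png

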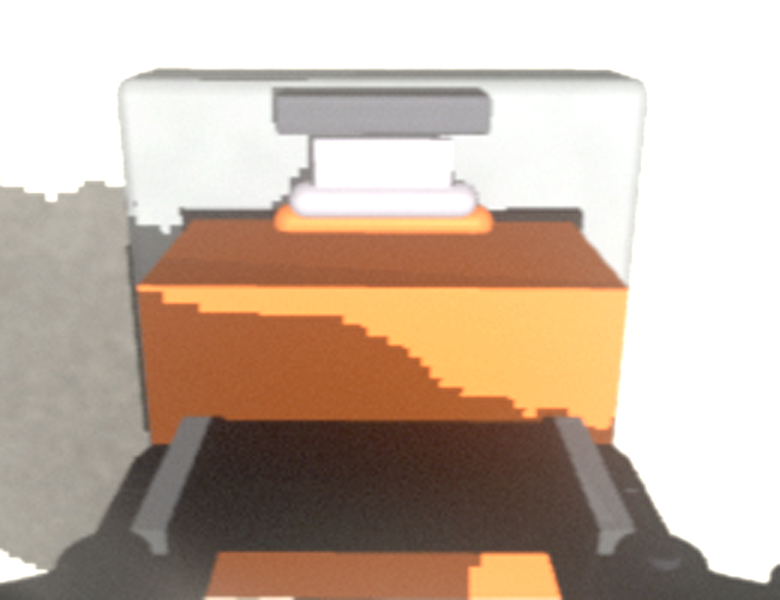

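View pics/t28.png

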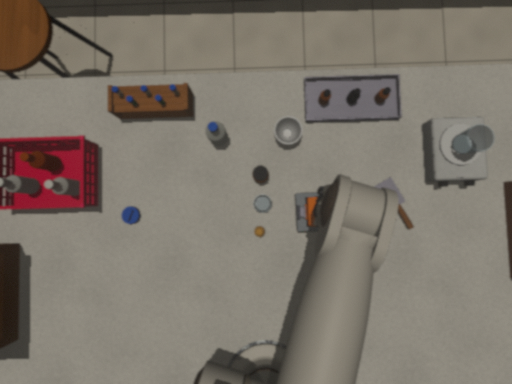

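Run:
```python
from h import *
print(bot.job_done()); st()
```

```text
the job is handed in; nothing more can be done
None
the job is handed in; nothing more can be done
```

The logger is started, and the orange cover is snapped home. I handed the job in at about 40 s with the gripper still pressing it down at about 15 N.

- **Plunger:** I pressed it to its stop with 14 to 21 N. The side view showed the head at boss level and a green glow in the window, which later views showed as lit lights.
- **Failed attempts:** I twice tried to fit the cover gripping the rib across its 14 mm width. Both times the cover slid along the rib and pitched about 11°. I set it back on the bench and regripped the rib by its 60 mm length, with the fingertips on the cover's top.
- **Fitting:** The push on the clips rose to about 10.5 N, dropped to zero, then the clips pulled down with about 6 N. I then raised the push to 15 N.

**Last checks before handing in:**
- **Push:** The wrist read Fz ≈ 15 N. I expect about 22 N on the seal with the clips and cover weight added.
- **Position:** The cover was at about (523.9, -174.7) mm, against a seat measured at about (523.8, -175.0). It was level within about 1° and square within 0.1°.
- **Rim height:** The arm's height puts it at 33.3 mm and the camera fit at 34.5 mm. Both are within the 2.5 mm limit but disagree by about 1 mm.
- **Clips:** The +y bead was seen under its clip bar. I did not see the -y clip directly.
- **Other checks:** I could not see the plunger under the cover, but it has about 5 mm of clearance there. The other things on the bench looked unmoved in the top view, though the arm partly hid the spatula.
- **Side force:** About 8 N remained along x.

One move call was refused for being a number short, and I sent it again.

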